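Pack up the tasting kit

TASK

Pack up the tasting kit: fold every waiter's corkscrew on the counter shut and lay each in a cradle of its own in the dark wooden case, then turn the case lid over (it lies felt side up on its own pull, too wide to grasp, so lever it up against the full wine crate), fit it squarely into the case's rebate with the pull on top, and turn both brass turnbuttons straight across the lid's edge. Do not knock over the small bottle or the tasting glass.

Things in the scene. Friction and masses are not known exactly. Their poses are not given: they have to be found in the camera images.
- case: open dark wooden case, fixed, 178 (x) x 266 (y) x 40 mm high; origin under its centre. Cavity 134 (x) x 196 (y) mm, floor 8 mm above the counter. Three cradles run along x, at y = -60, 0, +60 mm: notches 34 mm wide in two low bars (at 47 to 67 mm either way in x, tops 20 mm above the counter); between the bars the floor is open, with room for fingers
- case_rebate (a point): centre of the case's rebate, at its ledge, 30 mm above the counter; axes as the case. The rebate, 158 (x) x 218 (y) mm around the cavity and 10 mm deep, takes the 150 x 210 x 10 mm lid flush with the rim, 40 mm above the counter
- tb_left_pivot (a point): pivot of the brass turnbutton on the rim at the case's +y end, half-way up its bar, 49 mm above the counter. The bar is 70 x 14 x 12 mm (bottom 43, top 55 mm above the counter) and turns flat about a vertical screw through its middle
- tb_right_pivot (a point): the same for the turnbutton on the rim at the case's -y end
- tb_left (a joint): angle of the turnbutton at the +y end: 0 along the end rim (case x), pi/2 straight across the lid's edge (both stops); grows anticlockwise seen from above. Up to about 0.3 it is clear of the rebate; beyond, it blocks the lid. Starts 0.4 to 1.1. Friction 0.04 N m, stays where left
- tb_right (a joint): the same for the turnbutton at the -y end (also anticlockwise from above)
- lid_mid (a point): centre of the lid's panel, oxblood wood 150 (x) x 210 (y) x 10 mm, about 260 g. z points out of the dark felt (inner) side: up at the start, down when right way up. At the start the lid stands on its pull: outer face 24 mm above the counter, this point 29 mm. Right way up in the case this point is 35 mm above the counter. Either way round fits
- lid_pull (a point): centre of the lid's wooden pull, a block 26 (x) x 60 (y) x 24 mm on the middle of the panel's outer (-z) face; 17 mm to -z of the panel's centre; axes as the lid's
- crate_front (a point): middle of the front face of a heavy, fixed, full three-bottle wooden wine crate, at counter level. The crate is 280 (x) x 345 (y) x 100 mm high and lies to +x of this point; its flat upright front faces -x, towards the lid and the robot: the wall to lever against. The lid starts with its far long edge 10 to 45 mm in front of it, square to it within 0.12 rad
- screw1_mid (a point): centre of the folded size of a corkscrew with a black handle, on its side. Handle 118 (x) x 14 (y) x 14 mm high, its middle 4.5 mm to -y of here. Steel lever 90 x 8 x 11 mm, hinged about z 48 mm to -x and 7.3 mm to +y of here; folded it lies along the handle's +y side, from 3.5 to 11.5 mm in y: folded 118 x 23 x 14 mm. 110 g. May be absent
- screw1_lever (a joint): angle of that corkscrew's lever from its handle: 0 folded flat along the handle (stop); grows as it swings out towards +y, to 2.4 at most; starts 0.4 to 0.9. Light friction (0.015 N m); stays where it is left
- screw2_mid (a point): centre of the folded size of a corkscrew with a dark red handle, on its side. Handle 118 (x) x 14 (y) x 14 mm high, its middle 4.5 mm to -y of here. Steel lever 90 x 8 x 11 mm, hinged about z 48 mm to -x and 7.3 mm to +y of here; folded it lies along the handle's +y side, from 3.5 to 11.5 mm in y: folded 118 x 23 x 14 mm. 110 g. May be absent
- screw2_lever (a joint): angle of that corkscrew's lever from its handle: 0 folded flat along the handle (stop); grows as it swings out towards +y, to 2.4 at most; starts 0.4 to 0.9. Light friction (0.015 N m); stays where it is left
- screw3_mid (a point): centre of the folded size of a corkscrew with a brown handle, on its side. Handle 118 (x) x 14 (y) x 14 mm high, its middle 4.5 mm to -y of here. Steel lever 90 x 8 x 11 mm, hinged about z 48 mm to -x and 7.3 mm to +y of here; folded it lies along the handle's +y side, from 3.5 to 11.5 mm in y: folded 118 x 23 x 14 mm. 110 g. May be absent
- screw3_lever (a joint): angle of that corkscrew's lever from its handle: 0 folded flat along the handle (stop); grows as it swings out towards +y, to 2.4 at most; starts 0.4 to 0.9. Light friction (0.015 N m); stays where it is left
- piccolo: small bottle standing on the counter, 58 mm across, 190 mm tall; origin under its centre. Must not be knocked over
- tasting_glass: stemmed tasting glass, 64 mm across, 155 mm tall, origin under its foot. Must not be knocked over
- stopper: steel sparkling-wine stopper standing on the counter, 38 mm across, 48 mm tall, origin under it; not part of the kit
- cork_a: loose cork standing on end, 24 mm across, 44 mm tall, origin under it; not part of the kit
- foil_cutter: black foil cutter, 60 x 38 x 16 mm, origin under its centre; not part of the kit
There are look-alikes about, which are no part of the job. Leave any pink or purple look-alike of the part that bears screw2_mid alone. What is shaped like the part that bears screw3_mid but blue is not meant.

How it is judged:
By the outcome, as a careful person would: the job done as asked, in the order asked, and still so for the second after the job is handed in, with the robot touching nothing.
Of screw1, screw2, screw3 only 2 to 3 are there at a start; the rules pass over those that are not, and their reading is None.
At some moment in a run one of screw1, screw2, screw3 may be knocked a few centimetres aside while the robot is not near it.
Once in a run the grip may slacken for a moment while it holds something.
It also fails if it takes over 210 s, if anything falls off the work surface, if the arm or the gripper's body presses on something with over 40 N, if the wrist force passes 120 N, or if a joint passes its speed limit or range.

ROBOT

A 6-joint arm with a two-finger parallel gripper is mounted at the origin on the work surface. World frame = base frame: x ahead of the robot, y to its left, z up, the work surface at z = 0. Lengths are in m, angles in rad, forces in N, time in s.
With the tool pointing down it reaches from about 0.35 to 0.775 m from the base axis. Payload 5.5 kg.
Tool frame: the origin (TCP) lies on the centre line of the jaws, within the pads' length; the fingertips stand 8 mm ahead of it and the grasp point (between the pads) lies 11 mm behind it; z points along the fingers, y is the direction in which the jaws open and shut (so a half turn about z gives the same grasp; the last joint's range is limited). The gripper opens to 85 mm and grips with 20 to 120 N. Pads are 22 mm wide; open, the fingers measure 114 mm over their backs; the gripper's body (76 mm by 85 mm) begins 54 mm behind the grasp point. The pads swing forward as they close: fully open they stand 13 mm farther back than shut.
Start: joints at [-1.457, 0.313, 0.046, 1.304, 0, 1.431], TCP at [0.144, -0.557, 0.239] pointing down, gripper open.
Joint ranges: [-2.76, 2.76], [-0.86, 1.69], [-1.03, 1.26], [-2.2, 2.34], [-1.47, 1.5], [-3.14, 3.14]. Speed limits (rad/s): [2.57, 2.57, 3.14, 3.14, 3.14, 3.14].

INTERFACE

Orientations are given as a unit quaternion [w, x, y, z].
In Python, from workcell import env gives the robot as it stands. The module is installed in compiled form; this text tells all that it offers.
- The arm moves only by the tool play_rows, never from a script. Its argument "steps" is a list of rows, each an object with "claw": the closure in counts, from 0 (fully open) to 255 (shut); "dp": the shift along the tool's x, y, z in m, a list of three; "angular": the turn, a rotation vector about the tool's x, y, z in degrees, a list of three. In form: [{"claw": claw, "dp": [dx, dy, dz], "angular": [wx, wy, wz]}, ...]. A call has exactly 8 rows; each row shifts and turns the commanded pose from where the row before left it, along the tool's axes as they then stand; what a row does not reach is not made up. A row lasts 1/12 s, in which the tool goes at most 41.7 mm and 7.16 degrees, less where a joint would pass 70% of its speed; a pose out of reach is approached as far as the arm can. A call is refused whole if a number of a shift passes 0.0417 or a number of a turn 7.16, either way. A call with a gripper value outside its range is refused whole. The fingers move at their own pace and stop on an object; "force" is the grip in N (left out, the last holds). Time passes only in rows, so rows that do not move let the fingers close, or fill a call up. It gives the time, the measured TCP pose, the force and the opening at its end, in the units of the state.
- env.get_state(): the state, without advancing time (a new reading comes with each control period).
- env.read_camera(name): name is "scene" or "side" or "wrist"; returns (picture, depth): 384x512x3 uint8, red, green, blue; 384x512 float32, m along the optical axis (not along the pixel's ray), 0 where there is no reading.
- env.calibration(name): a dict with "fx", "fy", "cx", "cy" (pixels), "world_from_camera" (4x4, takes a point from camera to world coordinates); the wrist camera has in their place "hand_eye" (4x4, takes a point from camera to tool coordinates, whose origin is the TCP and whose axes are the flange's). Camera axes: x right, y down, z forward; pixel columns grow to the right and rows downward; lengths in m; the calibration is good to about 2 mm. A picture is of the moment at which its call begins: read the wrist's pose just before it. calibration takes no time and is no camera call.
- env.hand_in(): hands the job in, once; it reports no verdict.
The state is a dict: "clock": time; "joint_pos": joint angles; "qvel": joint speeds; "tau": joint torques, N m; "tcp_pos": TCP position; "orientation": TCP orientation; "wrist_force": force on the tool from outside, world axes, zero at the start; "ft_torque": the same for the moment, N m; "finger_gap": finger opening in m.
Only numpy, scipy, OpenCV 4.12 (cv2) and the standard library are available. Lean on these libraries where they do the work, as an engineer would, in place of code of your own. Each camera call takes 0.05 s, during which the arm holds its last target. There are 200 camera calls.

## Working session

There is one attempt and no reset: what is moved stays moved. The work goes in short steps, Python scripts to look and compute and a tool call to move; the robot and the scene stay as the last step left them, time stands still between calls to the robot, and variables do not carry over. Pictures are saved under pics/ and viewed, about 12 in all and at most 16, crops included, and the job is handed in when it is done.

Besides the shell and the picture viewer there is one more tool, called as a command line: name --argument value ..., lists and objects as JSON in quotes. play_rows: Moves the arm, as the interface text tells. Its arguments: {"type":"object","properties":{"steps":{"type":"array","items":{"type":"object","properties":{"claw":{"type":"number"},"dp":{"type":"array","items":{"type":"number"}},"angular":{"type":"array","items":{"type":"number"}}}}},"force":{"type":"number"}},"required":["steps"]}

```bash
mkdir -p pics; ls
cat > h.py <<'E'
import numpy as np, cv2
from workcell import env
from scipy.spatial.transform import Rotation as R
def T():
    s=env.get_state(); q=s["orientation"]; M=np.eye(4)
    M[:3,:3]=R.from_quat([q[1],q[2],q[3],q[0]]).as_matrix(); M[:3,3]=s["tcp_pos"]; return M
def cam(n):
    W=T(); p,d=env.read_camera(n); c=env.calibration(n)
    E=np.array(c["world_from_camera"]) if n!="wrist" else W@np.array(c["hand_eye"])
    return p,d,c,E
def pts(d,c,E):
    v,u=np.mgrid[0:d.shape[0],0:d.shape[1]]
    P=np.stack([(u-c["cx"])/c["fx"]*d,(v-c["cy"])/c["fy"]*d,d],-1)
    return P@E[:3,:3].T+E[:3,3]
def ray(u,v,z,c,E):
    r=E[:3,:3]@np.array([(u-c["cx"])/c["fx"],(v-c["cy"])/c["fy"],1]); o=E[:3,3]
    return o+r*(z-o[2])/r[2]
def save(n,p): cv2.imwrite("pics/"+n+".png",p[...,::-1])
E
python3 - <<'E'
from h import *
s=env.get_state(); print(s)
for n in("scene","side"):
    p,d,c,E=cam(n); save(n+"0",p); np.savez(n+"0",p=p,d=d,E=E); print(n,c["fx"],E.round(3).tolist())
print(env.calibration("wrist"))
E
```

```text
pics
{'clock': 0.0, 'joint_pos': array([-1.45659976e+00,  3.13988479e-01,  4.49775938e-02,  1.30361014e+00,
       -2.82755938e-05,  1.43121026e+00]), 'qvel': array([ 0.00146812, -0.00091868,  0.00148532,  0.00074519,  0.00051045,
       -0.00103515]), 'tau': array([ 1.27100855e-03, -4.80631256e+01,  2.98530722e+01,  1.93957973e-02,
       -1.37752281e-04,  7.73541188e-06]), 'tcp_pos': array([ 0.14429616, -0.55608062,  0.23841508]), 'orientation': array([-9.12453224e-04,  9.91959679e-01,  1.26551032e-01, -2.55494348e-06]), 'wrist_force': array([0.20975701, 0.05605123, 0.2962367 ]), 'ft_torque': array([-0.03646796,  0.07571294,  0.01761755]), 'finger_gap': 0.08521719076137779}
scene 439.1353788829314 [[-0.368, 0.793, -0.486, 1.021], [0.93, 0.309, -0.202, 0.153], [-0.01, -0.526, -0.85, 0.963], [0.0, 0.0, 0.0, 1.0]]
side 406.7691633883896 [[-0.919, -0.263, 0.295, 0.138], [-0.395, 0.644, -0.656, 0.823], [-0.018, -0.719, -0.695, 0.973], [0.0, 0.0, 0.0, 1.0]]
{'fx': 307.00009018289967, 'fy': 307.00009018289967, 'cx': 255.27119775135773, 'cy': 195.63610193880928, 'hand_eye': array([[-9.79464564e-04, -9.52626318e-01, -3.04141642e-01,
         7.65926802e-02],
       [ 9.99999209e-01, -1.17308686e-03,  4.53899140e-04,
        -3.48959903e-04],
       [-7.89180832e-04, -3.04140957e-01,  9.52626714e-01,
        -1.35512270e-01],
       [ 0.00000000e+00,  0.00000000e+00,  0.00000000e+00,
         1.00000000e+00]])}
```

View pics/scene0.png

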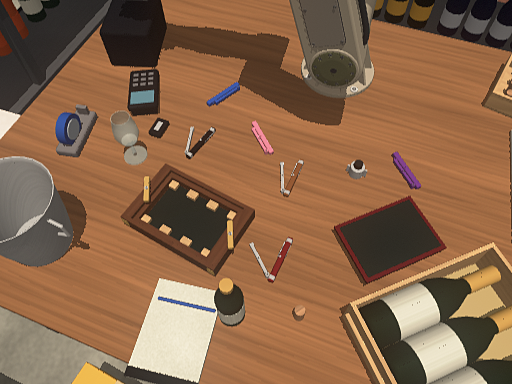

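View pics/side0.png

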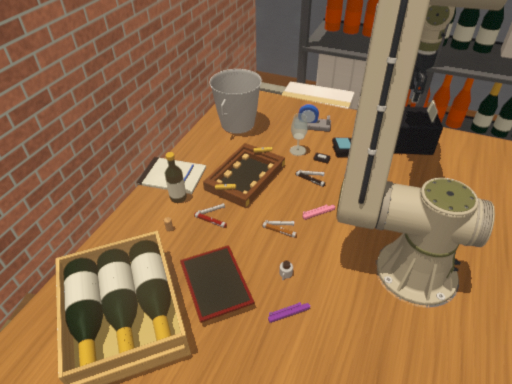

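Candidates in the scene view: black handle (200,143), brown (292,178) and dark red (280,262) with open steel levers are the three screws. Pink (262,138), purple (405,170) and blue (224,95) are look-alikes to leave. The case is at (188,217), the lid at (388,238), the crate at (440,320), the piccolo at (229,302) and the glass at (128,135). I'll rectify the view for measuring and confirmation.

Run:
```python
from h import *
for n,z in(("scene",0.014),("side",0.014)):
    f=np.load(n+"0.npz"); c=env.calibration(n); p,E=f["p"],f["E"]
    # world plane z -> image homography ; map: x 0.15..0.75 up?, y
    S=700 # px per m
    X0,Y0,X1,Y1=(0.1,-0.42,0.92,0.65)
    w=np.float32([[X0,Y0],[X1,Y0],[X1,Y1],[X0,Y1]])
    K=np.array([[c["fx"],0,c["cx"]],[0,c["fy"],c["cy"]],[0,0,1]])
    Ei=np.linalg.inv(E)
    q=[]
    for x,y in w:
        r=K@(Ei@[x,y,z,1])[:3]; q.append(r[:2]/r[2])
    # map: column = (Y1-y)*S, row=(X1-x)*S
    m=np.float32([[(Y1-y)*S,(X1-x)*S] for x,y in w])
    H=cv2.getPerspectiveTransform(np.float32(q),m)
    o=cv2.warpPerspective(p,H,(int((Y1-Y0)*S),int((X1-X0)*S)))
    save("top_"+n,o)
    P=pts(f["d"],c,E)
    print(n,"counter z",np.median(P[...,2][(abs(P[...,2])<.01)]))
    np.save("P_"+n,P)
```

```text
scene counter z 0.00019508276182511608
side counter z -0.00020597861159865616
```

View pics/top_scene.png

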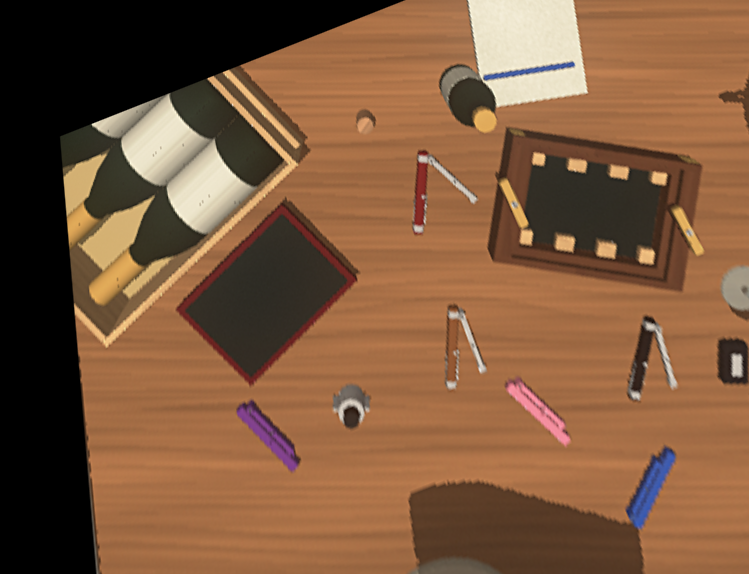

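Red, brown and black all have an open lever and the right handle colour. The pink, purple and blue pieces are closed look-alikes. Next I'll take precise poses from colour and height masks.

```bash
cat > meas.py <<'E'
from h import *
def rect(Q):
    (c,(w,h),a)=cv2.minAreaRect((Q[:,:2]*1000).astype(np.float32)); 
    if w<h: w,h,a=h,w,a+90
    return np.round([c[0],c[1],w,h,(a+90)%180-90],1)
if __name__=="__main__":
  for n in("scene","side"):
    f=np.load(n+"0.npz");P=np.load("P_"+n+".npy");p=f["p"];hsv=cv2.cvtColor(p,cv2.COLOR_RGB2HSV).astype(int)
    H,S,V=hsv[...,0],hsv[...,1],hsv[...,2];X,Y,Z=P[...,0],P[...,1],P[...,2]
    def box(x0,x1,y0,y1,z0,z1): return (X>x0)&(X<x1)&(Y>y0)&(Y<y1)&(Z>z0)&(Z<z1)
    print(n)
    for nm,b in(("black",(.34,.48,-.36,-.22)),("brown",(.34,.5,-.06,.04)),("red",(.56,.72,-.05,.1))):
        m=box(*b,.006,.022); 
        st=m&(S<60)&(V>90); ha=m&~st
        print(nm,"all",rect(P[m]),"handle",rect(P[ha]),"steel",rect(P[st]),m.sum(),ha.sum(), "z",np.percentile(Z[m],[5,95]).round(4))
    m=box(.4,.85,-.42,.0,.036,.0415); print("rim",rect(P[m]),m.sum())
    m=box(.45,.8,-.42,.0,.0505,.062)
    k,l=cv2.connectedComponents(m.astype(np.uint8))
    for i in range(1,k):
        if (l==i).sum()>12: print("tb",rect(P[l==i]),(l==i).sum())
    m=box(.3,.7,.1,.45,.029,.038)&((V<90));k,l,s,_=cv2.connectedComponentsWithStats(m.astype(np.uint8)); i=1+s[1:,4].argmax(); print("lid",rect(P[l==i]),s[i,4])
    m=box(.3,.9,.0,.65,.09,.106); print("crate top",rect(P[m]),m.sum())
    m=box(.5,.95,-.1,.12,.03,.2)
    for nm,b in(("picc",(.65,.95,-.1,.1,.03,.1)),("glass",(.4,.65,-.5,-.37,.02,.16)),("stop",(.28,.4,.08,.2,.01,.06)),("cork",(.68,.82,.08,.18,.02,.05))):
        m=box(*b); print(nm,rect(P[m]) if m.any() else None,m.sum())
E
python3 meas.py
```

```text
scene
black all [ 408.2 -295.5  122.   118.5  -73.8] handle [ 408.2 -295.5  122.   118.5  -73.8] steel [ 405.8 -271.6  102.1   67.7   16.1] 333 204 z [0.0072 0.0169]
brown all [413.8 -16.7 127.9  56.9  -2.3] handle [413.9 -14.7 128.1  52.3  -1.9] steel [420.3 -16.8 111.2  56.8  -1.9] 340 197 z [0.0079 0.0161]
red all [631.3   1.3 133.8 112.3  -4.4] handle [631.3   1.3 133.8 112.3  -4.4] steel [651.6  34.6  97.9  94.7 -61.3] 478 281 z [0.0081 0.0161]
rim [ 625.4 -192.4  508.6  233.7   67.5] 1632
tb [ 607.8 -312.3   68.3   14.2   26.3] 145
tb [645.2 -73.9  70.4  13.6  24.7] 171
lid [508.8 267.3 195.3 135.  -45.3] 4322
crate top [745.9 305.  591.6 259.8 -55.6] 6845
picc [741.  -50.7 201.7  72.7  32. ] 752
glass [ 470.4 -421.1  127.9   60.3    9.1] 795
stop [343.8 148.   39.   37.3  47.9] 245
cork [749.3 129.1  23.1  22.7  50.1] 130
side
black all [ 407.9 -272.   110.    66.8   10.4] handle [ 402.3 -278.4  119.5   49.8  -15.3] steel [ 407.4 -268.1   98.1   67.7   15.4] 177 102 z [0.0072 0.0159]
brown all [419.4 -14.9 115.2  60.1  -2.3] handle [419.7 -12.4 115.2  54.5  -1.7] steel [423.4   4.4  96.9  64.5  22.4] 244 158 z [0.0067 0.0165]
red all [631.7   2.9 132.2 115.2  -4.7] handle [631.7   2.8 131.5 115.7  -5.1] steel [654.7  36.1  98.1  92.5 -63.5] 247 170 z [0.0069 0.0172]
rim [ 636.6 -215.9  418.5  283.8  -87.9] 520
tb [ 608.2 -311.    66.9   23.3   34.5] 52
tb [645.3 -70.5  67.8  16.9  23.1] 72
lid [510.1 269.  191.9 131.1 -45.5] 2649
crate top [758.2 339.6 622.3 336.2 -58.2] 5430
picc [744.7 -44.7 191.1  76.8  31.6] 438
glass [ 501.6 -412.5   63.3   56.8   75.2] 380
stop [344.6 153.4  38.3  36.2  42.2] 183
cork [749.4 133.4  23.   21.9  12.2] 70
```

```bash
cat > plan.py <<'E'
from h import *
import sys
# usage: plan.py x y z yaw_deg n [pitch_deg]  (mm; tool x heading yaw; pitch>0 tips tool z from down towards heading of tool x +pitch)
def goal(yaw,pitch=0):
    return R.from_euler("z",yaw,degrees=True)*R.from_euler("x",180,degrees=True)*R.from_euler("y",pitch,degrees=True)
def step(M,pos,Rg,n):
    R0=R.from_matrix(M[:3,:3]); w=(R0.inv()*Rg).as_rotvec()/n
    A=sum(R.from_rotvec(w*k).as_matrix() for k in range(n))
    dp=np.linalg.solve(A,M[:3,:3].T@(np.array(pos)-M[:3,3]))
    return dp,np.degrees(w)
if __name__=="__main__":
    a=[float(v) for v in sys.argv[1:]]; M=T(); x=M[:3,0]
    print("now",(M[:3,3]*1000).round(1),"yaw",np.degrees(np.arctan2(x[1],x[0])).round(1),"tz",M[:3,2].round(3),"q",env.get_state()["joint_pos"].round(2))
    dp,w=step(M,np.array(a[:3])/1000,goal(a[3],a[5] if len(a)>5 else 0),int(a[4]))
    print("dp",dp.round(5),"ang",w.round(2),"F",env.get_state()["wrist_force"].round(1),"gap",round(env.get_state()["finger_gap"],4),"t",env.get_state()["clock"])
E
python3 - <<'E'
from h import *
for n in("scene","side"):
    P=np.load("P_"+n+".npy");Z=P[...,2]
    u=np.array([.70,.714]); s=P[...,0]*u[0]+P[...,1]*u[1]; t=-P[...,0]*u[1]+P[...,1]*u[0]
    m=(Z>.06)&(Z<.099)&(P[...,0]>.4)&(P[...,1]>.08)&(P[...,0]<.85)&(s>.6)&(s<.75)
    # front face: for t bins min s
    a=[(x,np.percentile(s[m&(abs(t-x)<.01)],5)) for x in np.arange(-.25,.2,.03) if (m&(abs(t-x)<.01)).sum()>5]
    print(n,np.round(a,4).tolist())
E
```

```text
scene [[-0.25, 0.6683], [-0.22, 0.6693], [-0.19, 0.6699], [-0.16, 0.6688], [-0.13, 0.671], [-0.1, 0.6707], [-0.07, 0.6705], [-0.04, 0.674], [-0.01, 0.6715]]
side [[-0.25, 0.6733], [-0.22, 0.6738], [-0.19, 0.6751], [-0.16, 0.6797], [-0.13, 0.6881], [-0.1, 0.7023], [-0.07, 0.6731], [-0.04, 0.6744], [-0.01, 0.6756]]
```

play_rows --steps '[{"claw":255,"dp":[0.0341,-0.0096,0],"angular":[0,0,0]},{"claw":255,"dp":[0.0341,-0.0096,0],"angular":[0,0,0]},{"claw":255,"dp":[0.0341,-0.0096,0],"angular":[0,0,0]},{"claw":255,"dp":[0.0341,-0.0096,0],"angular":[0,0,0]},{"claw":255,"dp":[0.0341,-0.0096,0],"angular":[0,0,0]},{"claw":255,"dp":[0.0341,-0.0096,0],"angular":[0,0,0]},{"claw":255,"dp":[0.0341,-0.0096,0],"angular":[0,0,0]},{"claw":255,"dp":[0.0341,-0.0096,0],"angular":[0,0,0]}]' --force 40

```text
clock: 0.77
tcp_pos: [0.3903, -0.4125, 0.2389]
orientation: [-0.0, 0.992, 0.126, -0.0]
wrist_force: [0.7, -0.4, -1.1]
finger_gap: 0.0002
```

play_rows --steps '[{"claw":255,"dp":[0.0341,-0.0096,0],"angular":[0,0,0]},{"claw":255,"dp":[0.0341,-0.0096,0],"angular":[0,0,0]},{"claw":255,"dp":[0.0341,-0.0096,0],"angular":[0,0,0]},{"claw":255,"dp":[0.0341,-0.0096,0],"angular":[0,0,0]},{"claw":255,"dp":[0.0341,-0.0096,0],"angular":[0,0,0]},{"claw":255,"dp":[0.0341,-0.0096,0],"angular":[0,0,0]},{"claw":255,"dp":[0.0341,-0.0096,0],"angular":[0,0,0]},{"claw":255,"dp":[0.0341,-0.0096,0],"angular":[0,0,0]}]'

```text
clock: 1.43
tcp_pos: [0.6351, -0.2696, 0.2387]
orientation: [-0.0, 0.992, 0.127, -0.0]
wrist_force: [0.1, -0.6, 0.5]
finger_gap: 0.0002
```

play_rows --steps '[{"claw":255,"dp":[0,0,0.005],"angular":[0,0,-7.12]},{"claw":255,"dp":[0,0,0.005],"angular":[0,0,-7.12]},{"claw":255,"dp":[0,0,0.005],"angular":[0,0,-7.12]},{"claw":255,"dp":[0,0,0.005],"angular":[0,0,-7.12]},{"claw":255,"dp":[0,0,0.005],"angular":[0,0,-7.12]},{"claw":255,"dp":[0,0,0.005],"angular":[0,0,-7.12]},{"claw":255,"dp":[0,0,0.005],"angular":[0,0,-7.12]},{"claw":255,"dp":[0,0,0.005],"angular":[0,0,-7.12]}]'

```text
clock: 2.1
tcp_pos: [0.6336, -0.2707, 0.1983]
orientation: [-0.001, 0.81, 0.587, -0.0]
wrist_force: [-0.3, 0.2, 0.2]
finger_gap: 0.0002
```

play_rows --steps '[{"claw":255,"dp":[0,0,0.005],"angular":[0,0,-7.12]},{"claw":255,"dp":[0,0,0.005],"angular":[0,0,-7.12]},{"claw":255,"dp":[0,0,0.005],"angular":[0,0,-7.12]},{"claw":255,"dp":[0,0,0.005],"angular":[0,0,-7.12]},{"claw":255,"dp":[0,0,0.005],"angular":[0,0,-7.12]},{"claw":255,"dp":[0,0,0.005],"angular":[0,0,-7.12]},{"claw":255,"dp":[0,0,0.005],"angular":[0,0,-7.12]},{"claw":255,"dp":[0,0,0.005],"angular":[0,0,-7.12]}]'

```text
clock: 2.77
tcp_pos: [0.6336, -0.2707, 0.1583]
orientation: [-0.001, 0.432, 0.902, 0.0]
wrist_force: [0.3, -0.3, -0.7]
finger_gap: 0.0002
```

play_rows --steps '[{"claw":255,"dp":[0,0,0],"angular":[0,0,-7.12]},{"claw":255,"dp":[0,0,0],"angular":[0,0,-7.12]},{"claw":255,"dp":[0,0,0],"angular":[0,0,-7.12]},{"claw":255,"dp":[0,0,0],"angular":[0,0,-7.12]},{"claw":255,"dp":[0,0,0],"angular":[0,0,-7.12]},{"claw":255,"dp":[0,0,0],"angular":[0,0,-7.12]},{"claw":255,"dp":[0,0,0],"angular":[0,0,0]},{"claw":255,"dp":[0,0,0],"angular":[0,0,0]}]'

```text
clock: 3.43
tcp_pos: [0.6337, -0.2708, 0.1587]
orientation: [-0.0, 0.079, 0.997, 0.0]
wrist_force: [-0.9, 0.6, -0.8]
finger_gap: -0.0002
```

```bash
python3 plan.py 634.7 -270.4 54 171.1 4
python3 - <<'E'
from h import *
p,d,c,E=cam("wrist"); save("w1",p); P=pts(d,c,E); Z=P[...,2]
from meas import rect
m=(Z>.05)&(Z<.062)&(P[...,0]>.5)
k,l,s,_=cv2.connectedComponentsWithStats(m.astype(np.uint8))
for i in range(1,k):
    if s[i,4]>100: print(rect(P[l==i]),s[i])
E
```

```text
now [ 633.7 -270.8  158.7] yaw 171.0 tz [-0.001  0.    -1.   ] q [-0.52  0.57  0.24  1.25 -0.   -0.36]
dp [-0.00025  0.00014  0.02618] ang [ 0.   -0.01 -0.03] F [-0.9  0.6 -0.8] gap -0.0002 t 3.4333
[ 605.9 -312.5   69.8   14.4   27.3] [ 166  135   66   75 1527]
[644.3 -74.7  70.5  14.5  25. ] [ 473  135   39   77 1467]
[ 726.2 -488.    90.1   16.3   80.1] [  0 317  96  18 605]
```

View pics/w1.png

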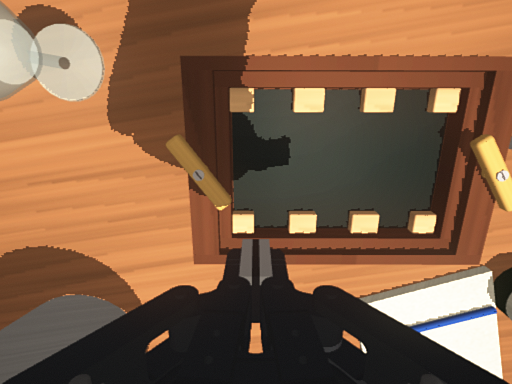

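The wrist picture shows both brass turnbuttons, at pixels (198,173) and (492,172), each at about 0.6 rad and blocking the rebate. I'll park both at 0 first.

play_rows --steps '[{"claw":255,"dp":[0,0,0.0262],"angular":[0,0,0]},{"claw":255,"dp":[0,0,0.0262],"angular":[0,0,0]},{"claw":255,"dp":[0,0,0.0262],"angular":[0,0,0]},{"claw":255,"dp":[0,0,0.0262],"angular":[0,0,0]},{"claw":255,"dp":[0,-0.006,0],"angular":[0,0,0]},{"claw":255,"dp":[0,-0.006,0],"angular":[0,0,0]},{"claw":255,"dp":[0,-0.006,0],"angular":[0,0,0]},{"claw":255,"dp":[0,-0.005,0],"angular":[0,0,0]}]'

```text
clock: 4.15
tcp_pos: [0.6316, -0.2953, 0.0569]
orientation: [0.002, 0.077, 0.997, -0.001]
wrist_force: [0.7, 1.4, -0.2]
finger_gap: 0.0001
```

play_rows --steps '[{"claw":255,"dp":[0,0,0],"angular":[0,0,0]},{"claw":255,"dp":[0,0.01,0],"angular":[0,0,0]},{"claw":255,"dp":[0,0,-0.04],"angular":[0,0,0]},{"claw":255,"dp":[0.02,0.03,0],"angular":[0,0,0]},{"claw":255,"dp":[0.02,0.03,0],"angular":[0,0,0]},{"claw":255,"dp":[0,0.03,0],"angular":[0,0,0]},{"claw":255,"dp":[0,0.03,0],"angular":[0,0,0]},{"claw":255,"dp":[0,0,0],"angular":[0,0,0]}]'

```text
clock: 4.82
tcp_pos: [0.6111, -0.1535, 0.0959]
orientation: [0.001, 0.074, 0.997, 0.001]
wrist_force: [-0.3, -0.8, 0.0]
finger_gap: 0.0002
```

```bash
python3 - <<'E'
import numpy as np
ex=np.array([.9874,-.158]);ey=np.array([.158,.9874]);print(np.array([644.7,-74])-20*ex-45*ey)
E
python3 plan.py 617.8 -115.3 54 171 4
```

```text
[ 617.842 -115.273]
now [ 611.1 -153.5   95.9] yaw 171.5 tz [ 0.001  0.001 -1.   ] q [-0.37  0.49 -0.05  1.03  0.   -0.23]
dp [-0.0002   0.00969  0.01049] ang [0.02 0.01 0.12] F [-0.3 -0.8  0. ] gap 0.0002 t 4.8167
```

play_rows --steps '[{"claw":255,"dp":[0,0.0194,0],"angular":[0,0,0.2]},{"claw":255,"dp":[0,0.0194,0],"angular":[0,0,0.2]},{"claw":255,"dp":[0,0,0.021],"angular":[0,0,0]},{"claw":255,"dp":[0,0,0.021],"angular":[0,0,0]},{"claw":255,"dp":[0,0.006,0],"angular":[0,0,0]},{"claw":255,"dp":[0,0.006,0],"angular":[0,0,0]},{"claw":255,"dp":[0,0.006,0],"angular":[0,0,0]},{"claw":255,"dp":[0,0.005,0],"angular":[0,0,0]}]'

```text
clock: 5.48
tcp_pos: [0.6212, -0.0983, 0.0541]
orientation: [0.001, 0.081, 0.997, -0.001]
wrist_force: [-0.9, -2.5, 1.0]
finger_gap: 0.0004
```

play_rows --steps '[{"claw":255,"dp":[0,0,0],"angular":[0,0,0]},{"claw":255,"dp":[0,-0.01,0],"angular":[0,0,0]},{"claw":255,"dp":[0,-0.02,-0.04],"angular":[0,0,0]},{"claw":255,"dp":[0,-0.01,-0.04],"angular":[0,0,0]},{"claw":0,"dp":[0,0,-0.04],"angular":[0,0,0]},{"claw":0,"dp":[0.04,0,-0.01],"angular":[0,0,0]},{"claw":0,"dp":[0.04,0,0],"angular":[0,0,0]},{"claw":0,"dp":[0,0,0],"angular":[0,0,0]}]'

```text
clock: 6.15
tcp_pos: [0.5266, -0.1211, 0.1791]
orientation: [-0.004, 0.081, 0.997, 0.001]
wrist_force: [-2.3, 0.9, -3.0]
finger_gap: 0.0483
```

```bash
python3 plan.py 430 -265 150 180 8
python3 - <<'E'
from h import *
from meas import rect
p,d,c,E=cam("wrist"); save("w2",p); P=pts(d,c,E); Z=P[...,2]
m=(Z>.05)&(Z<.062)&(P[...,0]>.5)
k,l,s,_=cv2.connectedComponentsWithStats(m.astype(np.uint8))
for i in range(1,k):
    if s[i,4]>100: print(rect(P[l==i]),s[i])
E
```

```text
now [ 526.6 -121.1  179.1] yaw 170.7 tz [-0.009  0.003 -1.   ] q [-0.37  0.28 -0.15  1.15  0.   -0.21]
dp [ 0.01039 -0.01903  0.00367] ang [ 0.02 -0.06 -1.16] F [-2.3  0.9 -3. ] gap 0.0483 t 6.15
[ 594.6 -312.5   48.8   14.3    2.3] [ 59 265  31  47 709]
```

View pics/w2.png

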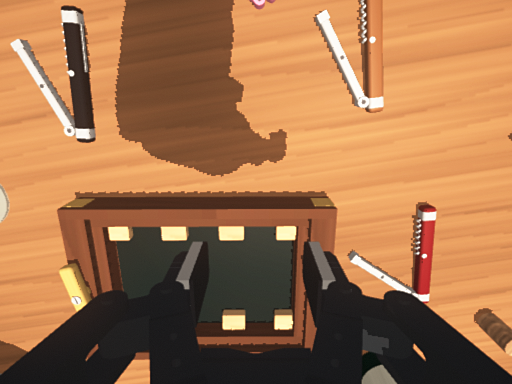

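```bash
cat > scr.py <<'E'
from h import *
from meas import rect
def screws(n="wrist",boxes=None):
    p,d,c,E=cam(n); P=pts(d,c,E); Z=P[...,2]
    hsv=cv2.cvtColor(p,cv2.COLOR_RGB2HSV).astype(int); H,S,V=hsv[...,0],hsv[...,1],hsv[...,2]
    up=(Z>.005)&(Z<.02)
    k,l,s,_=cv2.connectedComponentsWithStats(up.astype(np.uint8),connectivity=4)
    for i in range(1,k):
        if s[i,4]<250: continue
        q=l==i; st=q&(S<70)&(V>120); 
        ha=cv2.morphologyEx((q&~st).astype(np.uint8),cv2.MORPH_OPEN,np.ones((7,7)))>0
        if ha.sum()<100 or st.sum()<50: continue
        print("comp",s[i],"rgb",np.median(p[ha],0),"all",rect(P[q]),"handle",rect(P[ha]),"steel",rect(P[st]))
    return p,P
if __name__=="__main__": screws()
E
python3 scr.py
```

```text
comp [  10    0   86  138 4035] rgb [57. 42. 36.] all [ 398.6 -291.   117.3   64.7  -11.7] handle [ 397.  -265.7  103.2   15.4  -12.9] steel [ 398.6 -291.   109.7   64.7  -11.6]
comp [ 317    0   68  107 3170] rgb [223. 138.  82.] all [431.4 -14.9  95.   55.5   2. ] handle [426.4   4.4  76.6  14.8  -2. ] steel [427.   -7.5 100.   41.2  21. ]
comp [ 350  200   88   99 2178] rgb [195.  49.  48.] all [639.2  12.1 117.7  88.8  -4.1] handle [635.8  49.5 105.1  15.5  -5.2] steel [640.1  11.7 109.4  87.7  -4. ]
```

```bash
python3 plan.py 419.5 -288.4 60 167.1 6
```

```text
now [ 533.6 -123.4  180.4] yaw 170.7 tz [ 0.  0. -1.] q [-0.37  0.28 -0.14  1.15  0.   -0.21]
dp [ 0.01354 -0.03058  0.02006] ang [0.  0.  0.6] F [ 0.7 -0.1  0.8] gap 0.063 t 6.25
```

play_rows --steps '[{"claw":45,"dp":[0.0135,-0.0306,0.02],"angular":[0,0,0.6]},{"claw":45,"dp":[0.0135,-0.0306,0.02],"angular":[0,0,0.6]},{"claw":45,"dp":[0.0135,-0.0306,0.02],"angular":[0,0,0.6]},{"claw":45,"dp":[0.0135,-0.0306,0.02],"angular":[0,0,0.6]},{"claw":45,"dp":[0.0135,-0.0306,0.02],"angular":[0,0,0.6]},{"claw":45,"dp":[0.0135,-0.0306,0.02],"angular":[0,0,0.6]},{"claw":45,"dp":[0,0,0],"angular":[0,0,0]},{"claw":45,"dp":[0,0,0],"angular":[0,0,0]}]'

```text
clock: 6.92
tcp_pos: [0.4211, -0.2906, 0.0589]
orientation: [-0.0, 0.114, 0.994, 0.0]
wrist_force: [0.7, -0.4, 0.3]
finger_gap: 0.0703
```

```bash
python3 plan.py 419.5 -288.4 8 167.1 4; python3 scr.py
```

```text
now [ 421.1 -290.6   58.9] yaw 167.0 tz [-0.     0.001 -1.   ] q [-0.76  0.32 -0.41  0.84  0.   -0.53]
dp [0.00052 0.00044 0.01272] ang [ 0.01 -0.01 -0.04] F [ 0.7 -0.4  0.3] gap 0.0703 t 6.9167
comp [ 191   93  109  184 6529] rgb [53. 43. 38.] all [ 403.7 -270.7  107.    70.3   15.8] handle [ 397.1 -266.5  105.    13.9  -12.2] steel [ 398.5 -291.9  110.6   63.8  -13. ]
comp [  39  181   89   94 5462] rgb [53. 43. 39.] all [ 398.2 -398.9   59.7   37.6   -0.5] handle [ 398.3 -398.9   59.6   37.6   -0.5] steel [ 398.9 -400.3   31.    16.6   -1. ]
```

play_rows --steps '[{"claw":45,"dp":[0.0005,0.0005,0.0127],"angular":[0,0,0]},{"claw":45,"dp":[0.0005,0.0005,0.0127],"angular":[0,0,0]},{"claw":45,"dp":[0.0005,0.0005,0.0127],"angular":[0,0,0]},{"claw":45,"dp":[0.0005,0.0005,0.0127],"angular":[0,0,0]},{"claw":90,"dp":[0,0,0],"angular":[0,0,0]},{"claw":130,"dp":[0,0,-0.001],"angular":[0,0,0]},{"claw":255,"dp":[0,0,-0.001],"angular":[0,0,0]},{"claw":255,"dp":[0,0,0],"angular":[0,0,0]}]' --force 30

```text
clock: 7.63
tcp_pos: [0.4217, -0.2864, 0.0126]
orientation: [0.001, 0.111, 0.994, -0.0]
wrist_force: [0.6, 4.8, 15.7]
finger_gap: 0.022
```

play_rows --steps '[{"claw":255,"dp":[0,0,0],"angular":[0,0,0]},{"claw":255,"dp":[0,0,0],"angular":[0,0,0]},{"claw":255,"dp":[0,0,0],"angular":[0,0,0]},{"claw":255,"dp":[0,0,0],"angular":[0,0,0]},{"claw":255,"dp":[0,0,0],"angular":[0,0,0]},{"claw":255,"dp":[0,0,0],"angular":[0,0,0]},{"claw":255,"dp":[0,0,0],"angular":[0,0,0]},{"claw":255,"dp":[0,0,0],"angular":[0,0,0]}]'

```text
clock: 8.3
tcp_pos: [0.4217, -0.2865, 0.0127]
orientation: [0.002, 0.111, 0.994, -0.0]
wrist_force: [0.8, 3.3, 5.6]
finger_gap: 0.0212
```

```bash
python3 plan.py 419.5 -288.4 8 167.1 4
python3 - <<'E'
from h import *
p,d,c,E=cam("wrist"); save("w3",p)
E
```

```text
now [ 421.7 -286.5   12.7] yaw 167.2 tz [ 0.003 -0.001 -1.   ] q [-0.76  0.37 -0.47  0.72  0.   -0.53]
dp [ 0.00043 -0.00059  0.00117] ang [-0.    0.05  0.03] F [0.8 3.3 5.6] gap 0.0212 t 8.3
```

View pics/w3.png

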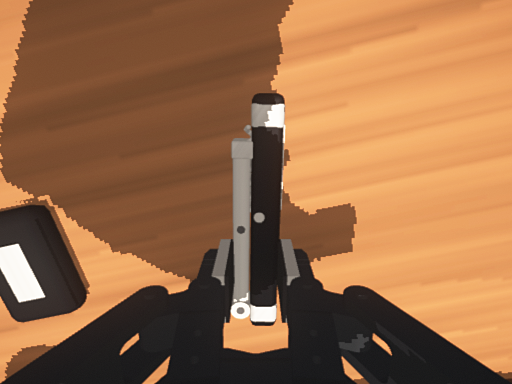

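Black is folded: the lever lies along the handle and the hinge is at (240,310). I'll compute the regrip shift to its centre.

```bash
cat > px.py <<'E'
# px.py u v z : tool-frame offset (mm) of wrist pixel on plane z(mm)
from h import *
import sys
a=[float(v) for v in sys.argv[1:]]
M=T(); c=env.calibration("wrist"); E=M@np.array(c["hand_eye"])
for i in range(0,len(a),3):
    w=ray(a[i],a[i+1],a[i+2]/1000,c,E); print("world",(w*1000).round(1),"tool",((M[:3,:3].T@(w-M[:3,3]))*1000).round(1))
E
python3 px.py 240 310 13 264 321 13 267 97 13
```

```text
world [ 446.5 -300.7   13. ] tool [-27.3  -8.4  -0.2]
world [ 456.1 -289.9   13. ] tool [-34.3   4.3  -0.2]
world [ 345.8 -264.5   13. ] tool [78.9  4.6 -0.6]
```

play_rows --steps '[{"claw":150,"dp":[0,0,-0.002],"angular":[0,0,0]},{"claw":150,"dp":[0,0,0],"angular":[0,0,0]},{"claw":150,"dp":[0.01,0,0],"angular":[0,0,0]},{"claw":150,"dp":[0.01,0,0],"angular":[0,0,0]},{"claw":150,"dp":[0,0,0],"angular":[0,0,0]},{"claw":255,"dp":[0,0,0],"angular":[0,0,0]},{"claw":255,"dp":[0,0,0],"angular":[0,0,0]},{"claw":255,"dp":[0,0,0],"angular":[0,0,0]}]' --force 60

```text
clock: 9.02
tcp_pos: [0.3999, -0.2812, 0.0132]
orientation: [-0.0, 0.112, 0.994, 0.001]
wrist_force: [-2.7, 3.8, 6.0]
finger_gap: 0.019
```

play_rows --steps '[{"claw":255,"dp":[0,0,0],"angular":[0,0,0]},{"claw":255,"dp":[0,0,0],"angular":[0,0,0]},{"claw":255,"dp":[0,0,-0.02],"angular":[0,0,0]},{"claw":255,"dp":[0,0,-0.03],"angular":[0,0,0]},{"claw":255,"dp":[0,0,-0.03],"angular":[0,0,0]},{"claw":255,"dp":[0,0,-0.03],"angular":[0,0,0]},{"claw":255,"dp":[0,0,0],"angular":[0,0,0]},{"claw":255,"dp":[0,0,0],"angular":[0,0,0]}]'

```text
clock: 9.68
tcp_pos: [0.4019, -0.2831, 0.1246]
orientation: [0.002, 0.112, 0.994, -0.001]
wrist_force: [0.5, -0.4, -1.7]
finger_gap: 0.0191
```

```bash
python3 plan.py 616.1 -252.2 100 170.9 8;python3 - <<'E'
from h import *
p,d,c,E=cam("wrist"); save("w4",p)
E
```

```text
now [ 401.9 -283.1  124.6] yaw 167.2 tz [ 0.003 -0.003 -1.   ] q [-0.78  0.22 -0.37  0.97 -0.   -0.55]
dp [-0.02552  0.009    0.00312] ang [-0.02  0.03 -0.47] F [ 0.5 -0.4 -1.7] gap 0.0191 t 9.6833
```

View pics/w4.png

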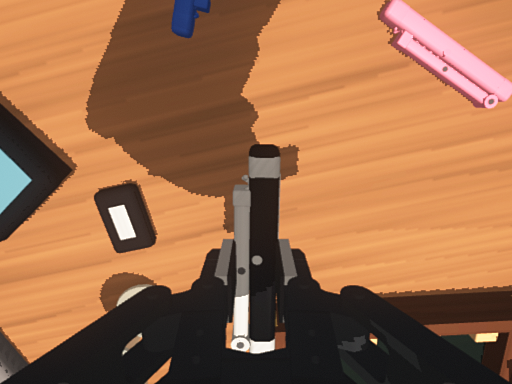

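Black is held centred (tail at (264,150)), mid offset about 2 mm. Moving on to cradle -60.

play_rows --steps '[{"claw":255,"dp":[-0.0256,0.009,0.0031],"angular":[0,0,-0.47]},{"claw":255,"dp":[-0.0256,0.009,0.0031],"angular":[0,0,-0.47]},{"claw":255,"dp":[-0.0256,0.009,0.0031],"angular":[0,0,-0.47]},{"claw":255,"dp":[-0.0256,0.009,0.0031],"angular":[0,0,-0.47]},{"claw":255,"dp":[-0.0256,0.009,0.0031],"angular":[0,0,-0.47]},{"claw":255,"dp":[-0.0256,0.009,0.0031],"angular":[0,0,-0.47]},{"claw":255,"dp":[-0.0256,0.009,0.0031],"angular":[0,0,-0.47]},{"claw":255,"dp":[-0.0256,0.009,0.0031],"angular":[0,0,-0.47]}]'

```text
clock: 10.4
tcp_pos: [0.6154, -0.2499, 0.095]
orientation: [-0.002, 0.079, 0.997, 0.001]
wrist_force: [0.0, -0.9, -1.1]
finger_gap: 0.0195
```

play_rows --steps '[{"claw":255,"dp":[0,0,0],"angular":[0,0,0]},{"claw":255,"dp":[0,0,0],"angular":[0,0,0]},{"claw":255,"dp":[0,0,0.015],"angular":[0,0,0]},{"claw":255,"dp":[0,0,0.015],"angular":[0,0,0]},{"claw":255,"dp":[0,0,0.01],"angular":[0,0,0]},{"claw":255,"dp":[0,0,0],"angular":[0,0,0]},{"claw":255,"dp":[0,0,0],"angular":[0,0,0]},{"claw":255,"dp":[0,0,0],"angular":[0,0,0]}]'

```text
clock: 11.07
tcp_pos: [0.6152, -0.2512, 0.0586]
orientation: [0.0, 0.079, 0.997, -0.0]
wrist_force: [-0.8, -0.3, -0.6]
finger_gap: 0.0194
```

```bash
python3 plan.py 615 -252.2 24 170.9 4;python3 - <<'E'
from h import *
p,d,c,E=cam("wrist"); save("w5",p); p,d,c,E=cam("side");save("s5",cv2.resize(p[120:220,180:310],None,fx=5,fy=5))
E
```

```text
now [ 615.2 -251.2   58.6] yaw 170.9 tz [ 0. -0. -1.] q [-0.51  0.58  0.01  1.   -0.   -0.35]
dp [ 1.00e-05 -2.50e-04  8.65e-03] ang [-0.  0.  0.] F [-0.8 -0.3 -0.6] gap 0.0194 t 11.0667
```

View pics/w5.png

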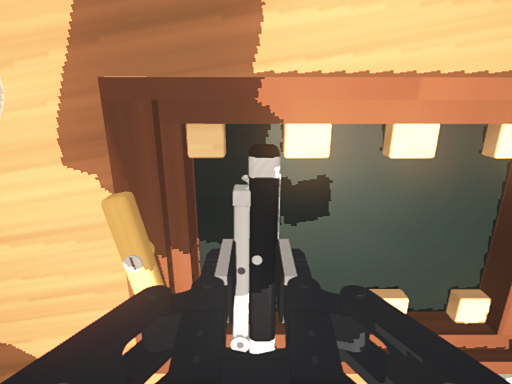

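The screw lines up with the notch between the blocks at (226,140) and (284,140), so I'm lowering and releasing.

play_rows --steps '[{"claw":255,"dp":[-0.0028,0,0],"angular":[0,0,0]},{"claw":255,"dp":[0,0,0.01],"angular":[0,0,0]},{"claw":255,"dp":[0,0,0.01],"angular":[0,0,0]},{"claw":255,"dp":[0,0,0.01],"angular":[0,0,0]},{"claw":255,"dp":[0,0,0.006],"angular":[0,0,0]},{"claw":255,"dp":[0,0,0],"angular":[0,0,0]},{"claw":255,"dp":[0,0,0],"angular":[0,0,0]},{"claw":255,"dp":[0,0,0],"angular":[0,0,0]}]'

```text
clock: 11.83
tcp_pos: [0.6177, -0.2511, 0.0213]
orientation: [-0.001, 0.079, 0.997, 0.0]
wrist_force: [-0.4, 0.7, -1.2]
finger_gap: 0.0193
```

play_rows --steps '[{"claw":155,"dp":[0,0,0],"angular":[0,0,0]},{"claw":155,"dp":[0,0,0],"angular":[0,0,0]},{"claw":155,"dp":[0,0,0],"angular":[0,0,0]},{"claw":155,"dp":[0,0,-0.02],"angular":[0,0,0]},{"claw":155,"dp":[0,0,-0.03],"angular":[0,0,0]},{"claw":155,"dp":[0,0,-0.03],"angular":[0,0,0]},{"claw":155,"dp":[0,0,-0.03],"angular":[0,0,0]},{"claw":155,"dp":[0,0,-0.03],"angular":[0,0,0]}]'

```text
clock: 12.5
tcp_pos: [0.6181, -0.2513, 0.1636]
orientation: [0.0, 0.079, 0.997, -0.0]
wrist_force: [0.8, -0.2, 0.2]
finger_gap: 0.0334
```

play_rows --steps '[{"claw":100,"dp":[0.035,0.02,0],"angular":[0,0,0]},{"claw":45,"dp":[0.035,0.02,0],"angular":[0,0,0]},{"claw":45,"dp":[0.035,0.02,0],"angular":[0,0,0]},{"claw":45,"dp":[0.01,0.02,0],"angular":[0,0,0]},{"claw":45,"dp":[0,0.02,0],"angular":[0,0,0]},{"claw":45,"dp":[0,0,0],"angular":[0,0,0]},{"claw":45,"dp":[0,0,0],"angular":[0,0,0]},{"claw":45,"dp":[0,0,0],"angular":[0,0,0]}]'

```text
clock: 13.17
tcp_pos: [0.5209, -0.1349, 0.1625]
orientation: [0.0, 0.079, 0.997, -0.0]
wrist_force: [1.0, 0.7, -1.1]
finger_gap: 0.0708
```

```bash
python3 plan.py 430 0 60 180 8
python3 - <<'E'
from scr import *
p,P=screws(); save("w6",p)
E
```

```text
now [ 520.9 -134.9  162.5] yaw 171.0 tz [ 0.001 -0.001 -1.   ] q [-0.4   0.28 -0.2   1.1  -0.   -0.24]
dp [0.01284 0.01581 0.01279] ang [-0.01  0.01 -1.13] F [ 1.   0.7 -1.1] gap 0.0708 t 13.1667
comp [ 338    0   73  116 3644] rgb [215. 130.  76.] all [430.8 -17.   93.9  56.7  -1.3] handle [425.4   4.1  78.5  14.6  -2.3] steel [429.3 -15.5  94.9  43.6   9.3]
comp [ 434  212   27   91 1578] rgb [188.  44.  44.] all [633.6  48.1 101.3  17.5  -4. ] handle [633.7  49.6 101.3  14.4  -4. ] steel [613.7  46.7  54.   16.3 -13.5]
```

View pics/w6.png

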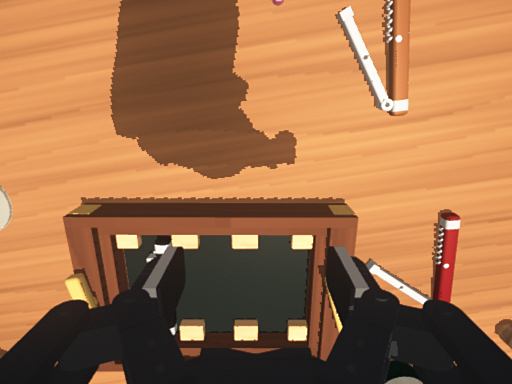

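Black is seated in the left cradle. Brown is next: handle at (398,50), hinge at (388,105).

```bash
python3 plan.py 435.4 -11.5 45 177.8 6
```

```text
now [ 520.9 -135.3  162.3] yaw 170.9 tz [ 0.001 -0.001 -1.   ] q [-0.4   0.28 -0.2   1.1  -0.   -0.24]
dp [0.01642 0.01898 0.01953] ang [-0.01  0.01 -1.15] F [0.2 0.5 0.3] gap 0.0703 t 13.2167
```

play_rows --steps '[{"claw":45,"dp":[0.0164,0.019,0.0195],"angular":[0,0,-1.15]},{"claw":45,"dp":[0.0164,0.019,0.0195],"angular":[0,0,-1.15]},{"claw":45,"dp":[0.0164,0.019,0.0195],"angular":[0,0,-1.15]},{"claw":45,"dp":[0.0164,0.019,0.0195],"angular":[0,0,-1.15]},{"claw":45,"dp":[0.0164,0.019,0.0195],"angular":[0,0,-1.15]},{"claw":45,"dp":[0.0164,0.019,0.0195],"angular":[0,0,-1.15]},{"claw":45,"dp":[0,0,0],"angular":[0,0,0]},{"claw":45,"dp":[0,0,0],"angular":[0,0,0]}]' --force 30

```text
clock: 13.88
tcp_pos: [0.4332, -0.0103, 0.0439]
orientation: [-0.002, 0.019, 1.0, 0.0]
wrist_force: [1.2, -0.3, 0.1]
finger_gap: 0.0702
```

```bash
python3 plan.py 435.4 -11.5 10 177.8 3; python3 scr.py
```

```text
now [433.2 -10.3  43.9] yaw 177.9 tz [-0.004  0.    -1.   ] q [-0.21  0.21 -0.61  0.75 -0.   -0.17]
dp [-0.00078 -0.00038  0.01129] ang [ 0.01 -0.07  0.02] F [ 1.2 -0.3  0.1] gap 0.0702 t 13.8833
comp [   0    0  139  140 7304] rgb [174.  88.  99.] all [ 341.6 -108.4   82.    24.8   46. ] handle [ 341.4 -108.1   82.    24.2   46. ] steel [ 337.1 -118.    19.6   16.1  -14. ]
comp [ 192  109  105  193 7299] rgb [129.  78.  48.] all [418.5 -16.2 117.6  57.7  -2. ] handle [412.8   5.1 104.6  14.1  -2. ] steel [419.1 -16.1 109.9  57.4  -1.9]
```

play_rows --steps '[{"claw":45,"dp":[0,-0.0005,0.0113],"angular":[0,0,0]},{"claw":45,"dp":[0,-0.0005,0.0113],"angular":[0,0,0]},{"claw":45,"dp":[0,0,0.0113],"angular":[0,0,0]},{"claw":90,"dp":[0,0,0],"angular":[0,0,0]},{"claw":130,"dp":[0,0,-0.001],"angular":[0,0,0]},{"claw":255,"dp":[0,0,-0.001],"angular":[0,0,0]},{"claw":255,"dp":[0,0,0],"angular":[0,0,0]},{"claw":255,"dp":[0,0,0],"angular":[0,0,0]}]'

```text
clock: 14.6
tcp_pos: [0.4365, -0.0118, 0.0147]
orientation: [0.002, 0.019, 1.0, 0.0]
wrist_force: [-0.3, 1.6, 6.8]
finger_gap: 0.0214
```

play_rows --steps '[{"claw":255,"dp":[0,0,0],"angular":[0,0,0]},{"claw":255,"dp":[0,0,0],"angular":[0,0,0]},{"claw":150,"dp":[0,0,-0.001],"angular":[0,0,0]},{"claw":150,"dp":[0,0,0],"angular":[0,0,0]},{"claw":150,"dp":[0.008,0,0],"angular":[0,0,0]},{"claw":150,"dp":[0.008,0,0],"angular":[0,0,0]},{"claw":150,"dp":[0,0,0],"angular":[0,0,0]},{"claw":255,"dp":[0,0,0],"angular":[0,0,0]}]'

```text
clock: 15.27
tcp_pos: [0.4177, -0.0109, 0.0141]
orientation: [-0.001, 0.019, 1.0, 0.0]
wrist_force: [0.4, -0.4, -0.5]
finger_gap: 0.0243
```

play_rows --steps '[{"claw":255,"dp":[0,0,0],"angular":[0,0,0]},{"claw":255,"dp":[0,0,0],"angular":[0,0,0]},{"claw":255,"dp":[0,0,0],"angular":[0,0,0]},{"claw":255,"dp":[0,0,-0.02],"angular":[0,0,0]},{"claw":255,"dp":[0,0,-0.03],"angular":[0,0,0]},{"claw":255,"dp":[0,0,-0.03],"angular":[0,0,0]},{"claw":255,"dp":[0,0,0],"angular":[0,0,0]},{"claw":255,"dp":[0,0,0],"angular":[0,0,0]}]' --force 60

```text
clock: 15.93
tcp_pos: [0.4206, -0.0114, 0.0957]
orientation: [0.002, 0.019, 1.0, -0.0]
wrist_force: [0.3, -0.5, -1.0]
finger_gap: 0.0192
```

```bash
python3 plan.py 625.6 -193 95 170.9 8
python3 - <<'E'
from h import *
p,d,c,E=cam("wrist"); save("w7",p[:,120:400])
M=T();P=pts(d,c,E); L=(P-M[:3,3])@M[:3,:3]*1000
m=(abs(L[...,1])<25)&(abs(L[...,2])<15)&(L[...,0]>15); q=L[m]; print("tool-frame extent x",np.percentile(q[:,0],[1,99]),"y",np.percentile(q[:,1],[2,98]),"z",np.percentile(q[:,2],[5,50,95]))
E
```

```text
now [420.6 -11.4  95.7] yaw 177.8 tz [ 0.004 -0.001 -1.   ] q [-0.22  0.12 -0.58  0.87 -0.   -0.18]
dp [-0.02759 -0.02029  0.00016] ang [-0.    0.03  0.87] F [ 0.3 -0.5 -1. ] gap 0.0192 t 15.9333
tool-frame extent x [15.47278258 56.39486736] y [-10.1146335   10.50738388] z [-2.2818442  -0.94716461  3.20731343]
```

play_rows --steps '[{"claw":255,"dp":[-0.0276,-0.0203,0],"angular":[0,0,0.87]},{"claw":255,"dp":[-0.0276,-0.0203,0],"angular":[0,0,0.87]},{"claw":255,"dp":[-0.0276,-0.0203,0],"angular":[0,0,0.87]},{"claw":255,"dp":[-0.0276,-0.0203,0],"angular":[0,0,0.87]},{"claw":255,"dp":[-0.0276,-0.0203,0],"angular":[0,0,0.87]},{"claw":255,"dp":[-0.0276,-0.0203,0],"angular":[0,0,0.87]},{"claw":255,"dp":[-0.0276,-0.0203,0],"angular":[0,0,0.87]},{"claw":255,"dp":[-0.0276,-0.0203,0],"angular":[0,0,0.87]}]'

```text
clock: 16.65
tcp_pos: [0.6238, -0.1933, 0.0914]
orientation: [-0.002, 0.08, 0.997, 0.001]
wrist_force: [-0.3, 0.0, -0.2]
finger_gap: 0.0191
```

play_rows --steps '[{"claw":255,"dp":[0,0,0],"angular":[0,0,0]},{"claw":255,"dp":[0,0,0],"angular":[0,0,0]},{"claw":255,"dp":[0,0,0.015],"angular":[0,0,0]},{"claw":255,"dp":[0,0,0.015],"angular":[0,0,0]},{"claw":255,"dp":[0,0,0.01],"angular":[0,0,0]},{"claw":255,"dp":[0,0,0],"angular":[0,0,0]},{"claw":255,"dp":[0,0,0],"angular":[0,0,0]},{"claw":255,"dp":[0,0,0],"angular":[0,0,0]}]'

```text
clock: 17.32
tcp_pos: [0.6238, -0.1923, 0.0546]
orientation: [0.0, 0.079, 0.997, -0.0]
wrist_force: [0.1, -0.0, -0.8]
finger_gap: 0.0191
```

```bash
python3 plan.py 625.6 -193 21 170.9 4
python3 - <<'E'
from h import *
p,d,c,E=cam("wrist"); save("w8",p)
hsv=cv2.cvtColor(p,cv2.COLOR_RGB2HSV); P=pts(d,c,E)
# blocks: world z .015-.024, bright: express in tool frame xy
M=T(); L=(P-M[:3,3])@M[:3,:3]*1000
m=(P[...,2]>.016)&(P[...,2]<.026)&(hsv[...,2]>110)&(hsv[...,1]>40)
k,l,s,_=cv2.connectedComponentsWithStats(m.astype(np.uint8))
for i in range(1,k):
    if s[i,4]>80: q=L[l==i]; print(np.percentile(q,[3,97],0).round(1)[:,:2].tolist(),s[i,:4])
E
```

```text
now [ 623.8 -192.3   54.6] yaw 170.9 tz [ 0. -0. -1.] q [-0.42  0.57 -0.03  0.97 -0.   -0.26]
dp [-0.00047 -0.0001   0.00841] ang [-0.  0.  0.] F [ 0.1 -0.  -0.8] gap 0.0191 t 17.3167
[[47.2, -97.4], [64.4, -77.2]] [ 75 126  46  35]
[[47.2, -42.3], [64.4, -17.7]] [176 126  50  34]
[[46.6, 17.0], [64.3, 41.5]] [285 126  49  35]
[[46.5, 76.5], [64.3, 96.6]] [389 126  48  36]
[[-54.0, -98.6], [-47.5, -87.0]] [105 298  22  15]
[[-53.5, 87.0], [-47.7, 96.6]] [385 298  19  14]
```

play_rows --steps '[{"claw":255,"dp":[0,0,0.01],"angular":[0,0,0]},{"claw":255,"dp":[0,0,0.01],"angular":[0,0,0]},{"claw":255,"dp":[0,0,0.008],"angular":[0,0,0]},{"claw":255,"dp":[0,0,0.005],"angular":[0,0,0]},{"claw":255,"dp":[0,0,0],"angular":[0,0,0]},{"claw":255,"dp":[0,0,0],"angular":[0,0,0]},{"claw":155,"dp":[0,0,0],"angular":[0,0,0]},{"claw":155,"dp":[0,0,0],"angular":[0,0,0]}]'

```text
clock: 18.03
tcp_pos: [0.6238, -0.1927, 0.021]
orientation: [0.0, 0.08, 0.997, -0.0]
wrist_force: [0.2, 0.7, -0.2]
finger_gap: 0.0338
```

play_rows --steps '[{"claw":155,"dp":[0,0,0],"angular":[0,0,0]},{"claw":155,"dp":[0,0,-0.02],"angular":[0,0,0]},{"claw":155,"dp":[0,0,-0.03],"angular":[0,0,0]},{"claw":155,"dp":[0,0,-0.03],"angular":[0,0,0]},{"claw":155,"dp":[0,0.03,-0.03],"angular":[0,0,0]},{"claw":60,"dp":[0,0.035,0],"angular":[0,0,0]},{"claw":20,"dp":[0,0.035,0],"angular":[0,0,0]},{"claw":20,"dp":[0,0.035,0],"angular":[0,0,0]}]'

```text
clock: 18.7
tcp_pos: [0.6458, -0.0591, 0.1312]
orientation: [0.001, 0.08, 0.997, -0.0]
wrist_force: [1.1, 0.7, 0.0]
finger_gap: 0.0688
```

play_rows --steps '[{"claw":20,"dp":[0,0.02,0],"angular":[0,0,0]},{"claw":20,"dp":[0,0.02,0],"angular":[0,0,0]},{"claw":20,"dp":[0,0.01,0],"angular":[0,0,0]},{"claw":20,"dp":[0,0,0],"angular":[0,0,0]},{"claw":20,"dp":[0,0,0],"angular":[0,0,0]},{"claw":20,"dp":[0,0,0],"angular":[0,0,0]},{"claw":20,"dp":[0,0,0],"angular":[0,0,0]},{"claw":20,"dp":[0,0,0],"angular":[0,0,0]}]'

```text
clock: 19.37
tcp_pos: [0.6531, -0.0119, 0.1306]
orientation: [-0.0, 0.08, 0.997, -0.0]
wrist_force: [0.1, -0.4, 0.2]
finger_gap: 0.0793
```

```bash
python3 plan.py 650 20 100 175.5 6
python3 - <<'E'
from scr import *
p,P=screws(); save("w9",p)
E
```

```text
now [653.1 -11.9 130.6] yaw 170.8 tz [-0. -0. -1.] q [-0.14  0.51  0.08  1.14 -0.    0.02]
dp [0.00118 0.00521 0.00511] ang [-0.   -0.   -0.79] F [ 0.1 -0.4  0.2] gap 0.0793 t 19.3667
comp [ 230   98  106  137 3644] rgb [206.  62.  58.] all [639.1  13.2 117.1  89.   -4.7] handle [642.9  50.1  90.5  15.   -4. ] steel [640.2  12.6 109.4  87.9  -4. ]
comp [    0   117   156   152 16327] rgb [50. 51. 43.] all [ 628.8 -176.   151.4  134.2   80.8] handle [ 628.8 -176.5  150.4  134.2   80.8] steel [ 629.9 -180.6  127.3  115.    82. ]
comp [ 159  299  154   65 4157] rgb [36. 32. 22.] all [794.2 -53.5 149.7  59.3 -81.6] handle [771.   -3.9  34.3   6.7  84.4] steel [798.4 -82.1  91.2  59.3 -81.6]
```

View pics/w9.png

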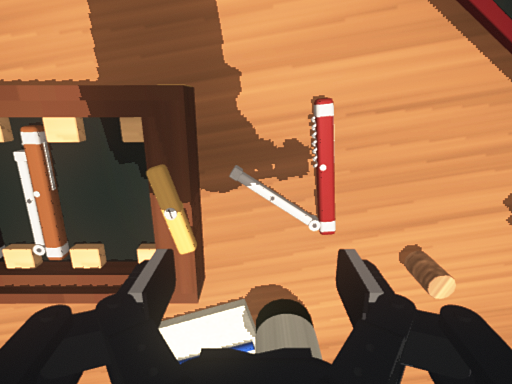

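Red has its handle at (326,165), hinge at (316,226) and lever open about 0.93. I need piccolo and turnbutton numbers before descending near the bottle.

```bash
python3 plan.py 668.9 22.3 50 175.8 4
python3 - <<'E'
from h import *
from meas import rect
for n in("scene","side"):
    P=np.load("P_"+n+".npy"); m=(P[...,2]>.165)&(P[...,2]<.2)&(P[...,0]>.6)&(P[...,0]<.85)&(abs(P[...,1])<.15); print(n,rect(P[m]),m.sum())
p,d,c,E=cam("wrist"); P=pts(d,c,E); Z=P[...,2]
m=(Z>.05)&(Z<.06)&(P[...,0]<.7)&(P[...,1]<-.03)&(P[...,1]>-.13)
k,l,s,_=cv2.connectedComponentsWithStats(m.astype(np.uint8)); i=1+s[1:,4].argmax(); print(rect(P[l==i]))
p,d,c,E=cam("scene"); P=pts(d,c,E); Z=P[...,2]
m=(Z>.0505)&(Z<.06)&(P[...,0]<.7)&(P[...,1]<-.03)&(P[...,0]>.55)
k,l,s,_=cv2.connectedComponentsWithStats(m.astype(np.uint8))
for i in range(1,k):
    if s[i,4]>30: print("scene tb",rect(P[l==i]),s[i])
E
```

```text
now [653.1 -11.8 130.7] yaw 170.8 tz [-0. -0. -1.] q [-0.14  0.51  0.08  1.14 -0.    0.02]
dp [-0.00283  0.00897  0.02017] ang [-0.   -0.   -1.25] F [ 0.5  0.  -0.6] gap 0.0791 t 19.4167
scene [797.7  -5.9  26.2  25.4  22.4] 200
side [798.1  -3.6  28.6  26.4 -82.2] 81
[643.8 -73.3  69.2  14.2   7.6]
scene tb [ 607.5 -313.4   69.8   15.     3.4] [138 176  17  25 146]
scene tb [645.7 -74.   68.4  13.9   7.4] [223 220  14  28 157]
```

play_rows --steps '[{"claw":27,"dp":[-0.0028,0.009,0.0202],"angular":[0,0,-1.25]},{"claw":27,"dp":[-0.0028,0.009,0.0202],"angular":[0,0,-1.25]},{"claw":27,"dp":[-0.0028,0.009,0.0202],"angular":[0,0,-1.25]},{"claw":27,"dp":[-0.0028,0.009,0.0202],"angular":[0,0,-1.25]},{"claw":27,"dp":[0,0,0],"angular":[0,0,0]},{"claw":27,"dp":[0,0,0],"angular":[0,0,0]},{"claw":27,"dp":[0,0,0],"angular":[0,0,0]},{"claw":27,"dp":[0,0,0],"angular":[0,0,0]}]' --force 30

```text
clock: 20.18
tcp_pos: [0.6698, 0.023, 0.0517]
orientation: [0.001, 0.036, 0.999, -0.0]
wrist_force: [-0.0, -0.3, 0.6]
finger_gap: 0.0765
```

```bash
python3 plan.py 668.9 22.3 5 175.8 4; python3 scr.py
```

```text
now [669.8  23.   51.7] yaw 175.8 tz [ 0.003 -0.    -1.   ] q [-0.09  0.6   0.02  0.99 -0.   -0.01]
dp [ 0.00024 -0.0002   0.01168] ang [-0.    0.04  0.01] F [-0.  -0.3  0.6] gap 0.0765 t 20.1833
comp [ 159   80  156  194 7363] rgb [183.5  53.   51. ] all [634.3  40.1 106.3  98.4  47.2] handle [636.1  50.5 104.3  14.7  -4. ] steel [640.   12.8 109.6  89.7  -4.5]
```

play_rows --steps '[{"claw":27,"dp":[0,0,0.0117],"angular":[0,0,0]},{"claw":27,"dp":[0,0,0.0117],"angular":[0,0,0]},{"claw":27,"dp":[0,0,0.0117],"angular":[0,0,0]},{"claw":27,"dp":[0,0,0.0107],"angular":[0,0,0]},{"claw":27,"dp":[0,0,0],"angular":[0,0,0]},{"claw":55,"dp":[0,0,0],"angular":[0,0,0]},{"claw":75,"dp":[0,0,-0.002],"angular":[0,0,0]},{"claw":95,"dp":[0,0,-0.002],"angular":[0,0,0]}]'

```text
clock: 20.9
tcp_pos: [0.6691, 0.0238, 0.0085]
orientation: [0.0, 0.036, 0.999, 0.0]
wrist_force: [0.0, 0.3, -0.4]
finger_gap: 0.0537
```

play_rows --steps '[{"claw":120,"dp":[0,0,-0.002],"angular":[0,0,0]},{"claw":255,"dp":[0,0,-0.001],"angular":[0,0,0]},{"claw":255,"dp":[0,0,0],"angular":[0,0,0]},{"claw":255,"dp":[0,0,0],"angular":[0,0,0]},{"claw":255,"dp":[0,0,0],"angular":[0,0,0]},{"claw":255,"dp":[0,0,0],"angular":[0,0,0]},{"claw":255,"dp":[0,0,0],"angular":[0,0,0]},{"claw":255,"dp":[0,0,0],"angular":[0,0,0]}]'

```text
clock: 21.57
tcp_pos: [0.67, 0.0243, 0.0128]
orientation: [0.001, 0.036, 0.999, 0.0]
wrist_force: [-0.9, 2.9, 5.7]
finger_gap: 0.0213
```

```bash
python3 plan.py 642 22.3 13 175.8 4
python3 - <<'E'
from h import *
p,d,c,E=cam("wrist"); save("w10",p)
M=T();P=pts(d,c,E); L=(P-M[:3,3])@M[:3,:3]*1000
m=(abs(L[...,1])<35)&(P[...,2]>.006)&(P[...,2]<.02)&(L[...,0]>15); q=L[m]; print("x",np.percentile(q[:,0],[1,99]),"y",np.percentile(q[:,1],[2,98]),"z",np.percentile(q[:,2],[5,50,95]))
E
```

```text
now [670.   24.3  12.8] yaw 175.9 tz [ 0.003  0.001 -1.   ] q [-0.08  0.63 -0.03  0.91  0.   -0.01]
dp [ 6.93e-03 -1.01e-03 -6.00e-05] ang [0.01 0.04 0.03] F [-0.9  2.9  5.7] gap 0.0213 t 21.5667
x [15.77412427 85.26202437] y [-10.02243809  12.2741025 ] z [-2.97313841 -1.53159155  1.03562499]
```

play_rows --steps '[{"claw":150,"dp":[0,0,-0.001],"angular":[0,0,0]},{"claw":150,"dp":[0,0,0],"angular":[0,0,0]},{"claw":150,"dp":[0.01,0,0],"angular":[0,0,0]},{"claw":150,"dp":[0.01,0,0],"angular":[0,0,0]},{"claw":150,"dp":[0.008,0,0],"angular":[0,0,0]},{"claw":150,"dp":[0,0,0],"angular":[0,0,0]},{"claw":255,"dp":[0,0,0],"angular":[0,0,0]},{"claw":255,"dp":[0,0,0],"angular":[0,0,0]}]' --force 60

```text
clock: 22.28
tcp_pos: [0.6413, 0.026, 0.0126]
orientation: [0.0, 0.036, 0.999, 0.0]
wrist_force: [-0.5, 0.5, -0.7]
finger_gap: 0.0195
```

play_rows --steps '[{"claw":255,"dp":[0,0,0],"angular":[0,0,0]},{"claw":255,"dp":[0,0,0],"angular":[0,0,0]},{"claw":255,"dp":[0,0,-0.02],"angular":[0,0,0]},{"claw":255,"dp":[0,0,-0.03],"angular":[0,0,0]},{"claw":255,"dp":[0,0,-0.03],"angular":[0,0,0]},{"claw":255,"dp":[0,0,-0.02],"angular":[0,0,0]},{"claw":255,"dp":[0,0,0],"angular":[0,0,0]},{"claw":255,"dp":[0,0,0],"angular":[0,0,0]}]'

```text
clock: 22.95
tcp_pos: [0.6423, 0.0254, 0.1131]
orientation: [0.002, 0.036, 0.999, -0.0]
wrist_force: [-0.7, -0.4, -1.5]
finger_gap: 0.0194
```

```bash
python3 plan.py 633.3 -133.3 95 170.9 6
python3 - <<'E'
from h import *
p,d,c,E=cam("wrist"); save("w11",p)
M=T();P=pts(d,c,E); L=(P-M[:3,3])@M[:3,:3]*1000
m=(abs(L[...,1])<25)&(abs(L[...,2])<15)&(L[...,0]>15); q=L[m]; print("x",np.percentile(q[:,0],[1,99]),"y",np.percentile(q[:,1],[2,98]),"z",np.percentile(q[:,2],[5,50,95]))
E
```

```text
now [642.3  25.4 113.1] yaw 175.9 tz [ 0.003 -0.001 -1.   ] q [-0.09  0.5   0.01  1.08 -0.   -0.01]
dp [-0.00137 -0.02647  0.00303] ang [-0.    0.03  0.83] F [-0.7 -0.4 -1.5] gap 0.0194 t 22.95
x [15.37306204 55.68807179] y [-9.89066722 10.82138431] z [-4.74720244 -3.31282336  0.98699406]
```

play_rows --steps '[{"claw":255,"dp":[-0.0014,-0.0265,0.003],"angular":[0,0,0.83]},{"claw":255,"dp":[-0.0014,-0.0265,0.003],"angular":[0,0,0.83]},{"claw":255,"dp":[-0.0014,-0.0265,0.003],"angular":[0,0,0.83]},{"claw":255,"dp":[-0.0014,-0.0265,0.003],"angular":[0,0,0.83]},{"claw":255,"dp":[-0.0014,-0.0265,0.003],"angular":[0,0,0.83]},{"claw":255,"dp":[-0.0014,-0.0265,0.003],"angular":[0,0,0.83]},{"claw":255,"dp":[0,0,0],"angular":[0,0,0]},{"claw":255,"dp":[0,0,0],"angular":[0,0,0]}]'

```text
clock: 23.67
tcp_pos: [0.6304, -0.1343, 0.0913]
orientation: [-0.002, 0.081, 0.997, 0.001]
wrist_force: [0.5, 0.2, -1.0]
finger_gap: 0.0195
```

play_rows --steps '[{"claw":255,"dp":[0,0,0.015],"angular":[0,0,0]},{"claw":255,"dp":[0,0,0.015],"angular":[0,0,0]},{"claw":255,"dp":[0,0,0.01],"angular":[0,0,0]},{"claw":255,"dp":[0,0,0],"angular":[0,0,0]},{"claw":255,"dp":[0,0,0],"angular":[0,0,0]},{"claw":255,"dp":[0,0,0],"angular":[0,0,0]},{"claw":255,"dp":[0,0,0],"angular":[0,0,0]},{"claw":255,"dp":[0,0,0],"angular":[0,0,0]}]'

```text
clock: 24.33
tcp_pos: [0.6328, -0.1332, 0.0551]
orientation: [0.001, 0.079, 0.997, -0.0]
wrist_force: [0.5, 0.3, -1.3]
finger_gap: 0.0191
```

```bash
python3 plan.py 633.8 -133.4 20 170.9 4
cat > blk.py <<'E'
from h import *
p,d,c,E=cam("wrist"); save("blk",p)
hsv=cv2.cvtColor(p,cv2.COLOR_RGB2HSV); P=pts(d,c,E)
M=T(); L=(P-M[:3,3])@M[:3,:3]*1000
m=(P[...,2]>.016)&(P[...,2]<.026)&(hsv[...,2]>110)&(hsv[...,1]>40)
k,l,s,_=cv2.connectedComponentsWithStats(m.astype(np.uint8))
for i in range(1,k):
    if s[i,4]>80: q=L[l==i]; print(np.percentile(q,[3,97],0).round(1)[:,:2].tolist(),s[i,:4])
E
python3 blk.py
```

```text
now [ 632.8 -133.2   55.1] yaw 170.9 tz [ 0.002 -0.001 -1.   ] q [-0.33  0.55 -0.05  0.97 -0.   -0.17]
dp [-2.50e-04 -1.00e-05  8.78e-03] ang [-0.01  0.02  0.  ] F [ 0.5  0.3 -1.3] gap 0.0191 t 24.3333
[[45.6, -138.8], [63.3, -136.4]] [  0 127  19  34]
[[45.9, -101.9], [63.2, -77.2]] [ 67 127  55  34]
[[45.9, -42.1], [63.2, -17.7]] [177 127  49  34]
[[37.3, 16.7], [63.6, 38.0]] [285 127  43  51]
[[53.1, -60.2], [57.6, -48.3]] [144 137  27  11]
[[-34.3, -62.1], [42.1, -48.6]] [146 162  36 132]
[[-68.9, -158.6], [-48.4, -136.9]] [ 14 298  42  31]
[[-50.4, -102.7], [-48.4, -87.9]] [ 99 298  28   9]
```

play_rows --steps '[{"claw":255,"dp":[0,0,0.01],"angular":[0,0,0]},{"claw":255,"dp":[0,0,0.01],"angular":[0,0,0]},{"claw":255,"dp":[0,0,0.009],"angular":[0,0,0]},{"claw":255,"dp":[0,0,0.006],"angular":[0,0,0]},{"claw":255,"dp":[0,0,0],"angular":[0,0,0]},{"claw":255,"dp":[0,0,0],"angular":[0,0,0]},{"claw":155,"dp":[0,0,0],"angular":[0,0,0]},{"claw":155,"dp":[0,0,0],"angular":[0,0,0]}]'

```text
clock: 25.05
tcp_pos: [0.6319, -0.1332, 0.0186]
orientation: [-0.0, 0.079, 0.997, 0.0]
wrist_force: [-0.3, -0.5, 0.6]
finger_gap: 0.0336
```

play_rows --steps '[{"claw":155,"dp":[0,0,0],"angular":[0,0,0]},{"claw":155,"dp":[0,0,-0.02],"angular":[0,0,0]},{"claw":155,"dp":[0,0,-0.02],"angular":[0,0,0]},{"claw":155,"dp":[0,0,-0.02],"angular":[0,0,0]},{"claw":155,"dp":[0,0,-0.02],"angular":[0,0,0]},{"claw":255,"dp":[0,0,0],"angular":[0,0,0]},{"claw":255,"dp":[0,0,0],"angular":[0,0,0]},{"claw":255,"dp":[0,0,0],"angular":[0,0,0]}]'

```text
clock: 25.72
tcp_pos: [0.6315, -0.133, 0.0979]
orientation: [-0.001, 0.079, 0.997, 0.0]
wrist_force: [-0.1, 0.2, 0.1]
finger_gap: 0.0002
```

```bash
python3 plan.py 621.5 -103 54 170.9 6
python3 - <<'E'
from h import *
p,d,c,E=cam("wrist"); save("w12",p)
E
```

```text
now [ 631.5 -133.    97.9] yaw 170.9 tz [-0.001  0.    -1.   ] q [-0.33  0.52  0.    1.06 -0.   -0.17]
dp [0.00244 0.00467 0.00732] ang [ 0.   -0.01 -0.  ] F [-0.1  0.2  0.1] gap 0.0002 t 25.7167
```

View pics/w12.png

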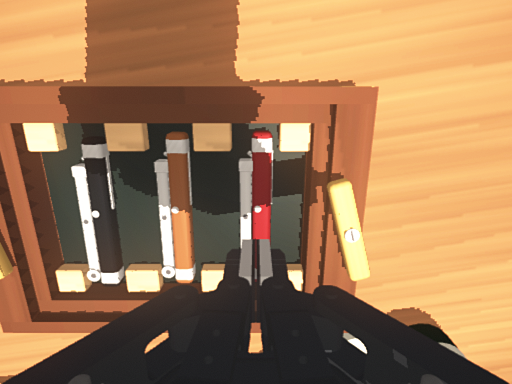

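All three screws are seated folded in their cradles: black (98,210), brown (178,205), red (257,185). The left turnbutton at (350,230) needs more parking, so I'll push both again.

play_rows --steps '[{"claw":255,"dp":[0.0081,0.0102,0],"angular":[0,0,0]},{"claw":255,"dp":[0.0081,0.0102,0],"angular":[0,0,0]},{"claw":255,"dp":[0,0,0.022],"angular":[0,0,0]},{"claw":255,"dp":[0,0,0.022],"angular":[0,0,0]},{"claw":255,"dp":[0,0.007,0],"angular":[0,0,0]},{"claw":255,"dp":[0,0.007,0],"angular":[0,0,0]},{"claw":255,"dp":[0,0.007,0],"angular":[0,0,0]},{"claw":255,"dp":[0,0,0],"angular":[0,0,0]}]'

```text
clock: 26.43
tcp_pos: [0.6227, -0.0889, 0.0559]
orientation: [-0.0, 0.079, 0.997, -0.001]
wrist_force: [-1.4, -0.5, -0.1]
finger_gap: -0.0002
```

play_rows --steps '[{"claw":255,"dp":[0,0,0],"angular":[0,0,0]},{"claw":255,"dp":[0,-0.015,0],"angular":[0,0,0]},{"claw":255,"dp":[0,0,-0.03],"angular":[0,0,0]},{"claw":255,"dp":[-0.008,-0.0335,0],"angular":[0,0,0]},{"claw":255,"dp":[-0.008,-0.0335,0],"angular":[0,0,0]},{"claw":255,"dp":[-0.008,-0.0335,0],"angular":[0,0,0]},{"claw":255,"dp":[-0.008,-0.0335,0],"angular":[0,0,0]},{"claw":255,"dp":[-0.008,-0.0335,0],"angular":[0,0,0]}]'

```text
clock: 27.1
tcp_pos: [0.6336, -0.279, 0.0863]
orientation: [0.001, 0.079, 0.997, -0.0]
wrist_force: [0.7, 0.2, 0.7]
finger_gap: 0.0001
```

play_rows --steps '[{"claw":255,"dp":[0,0,0],"angular":[0,0,0]},{"claw":255,"dp":[0,0,0.03],"angular":[0,0,0]},{"claw":255,"dp":[0,0,0],"angular":[0,0,0]},{"claw":255,"dp":[0,-0.007,0],"angular":[0,0,0]},{"claw":255,"dp":[0,-0.007,0],"angular":[0,0,0]},{"claw":255,"dp":[0,-0.007,0],"angular":[0,0,0]},{"claw":255,"dp":[0,0,0],"angular":[0,0,0]},{"claw":255,"dp":[0,0,0],"angular":[0,0,0]}]'

```text
clock: 27.77
tcp_pos: [0.6306, -0.2982, 0.0566]
orientation: [0.001, 0.08, 0.997, -0.001]
wrist_force: [-0.2, -0.7, 1.2]
finger_gap: -0.0003
```

play_rows --steps '[{"claw":255,"dp":[0,0.015,0],"angular":[0,0,0]},{"claw":255,"dp":[0,0,-0.035],"angular":[0,0,0]},{"claw":255,"dp":[0,0,-0.035],"angular":[0,0,0]},{"claw":255,"dp":[0,0,-0.035],"angular":[0,0,0]},{"claw":255,"dp":[0.03,0.03,-0.035],"angular":[0,0,0]},{"claw":200,"dp":[0.03,0.03,0],"angular":[0,0,0]},{"claw":150,"dp":[0.03,0.03,0],"angular":[0,0,0]},{"claw":150,"dp":[0.03,0.03,0],"angular":[0,0,0]}]'

```text
clock: 28.43
tcp_pos: [0.5393, -0.1531, 0.1876]
orientation: [0.001, 0.079, 0.997, -0.0]
wrist_force: [0.2, 0.8, 0.4]
finger_gap: 0.0342
```

```bash
python3 plan.py 400 150 150 135 6
python3 - <<'E'
from h import *
from meas import rect
p,d,c,E=cam("scene"); P=pts(d,c,E); Z=P[...,2]
m=(Z>.0505)&(Z<.06)&(P[...,0]<.7)&(P[...,1]<-.03)&(P[...,0]>.55)
k,l,s,_=cv2.connectedComponentsWithStats(m.astype(np.uint8))
for i in range(1,k):
    if s[i,4]>30: print("scene tb",rect(P[l==i]),s[i])
E
```

```text
now [ 539.3 -153.1  187.6] yaw 170.9 tz [ 0.002 -0.001 -1.   ] q [-0.42  0.3  -0.09  1.17  0.   -0.26]
dp [0.04247 0.03725 0.00621] ang [0.   0.02 5.99] F [0.2 0.8 0.4] gap 0.0342 t 28.4333
scene tb [ 607.7 -312.3   68.6   14.2   -3.1] [137 176  19  25 144]
scene tb [644.6 -73.9  70.5  14.9  -8.2] [220 221  20  26 171]
```

Both are now parked (0.10 and 0.02 rad), so the lid is next. The plan: pitch the tool 55° forward, slip the lower finger under the near edge, raise the edge and pinch it, swing the lid upright against the crate, then regrasp by the pull.

```bash
python3 plan.py 461.6 192.7 195 134.6 10
python3 - <<'E'
import numpy as np
D=np.array([[.313,.046,.5745,.2384],[.57,.24,.689,.1587],[.49,-.05,.630,.0959],[.28,-.14,.5476,.1804],[.32,-.41,.5116,.0589],[.37,-.47,.5098,.0127],[.21,-.61,.4333,.0439],[.6,.02,.6702,.0517]])
A=[];b=[]
for q2,q3,r,z in D:
    lat=.08; R=np.sqrt(r*r-lat*lat); a=q2-q3
    A+= [[np.sin(q2),np.cos(q2),np.sin(a),np.cos(a),1,0],[np.cos(q2),-np.sin(q2),np.cos(a),-np.sin(a),0,1]]; b+=[R,z]
s,res,_,_=np.linalg.lstsq(np.array(A),np.array(b),rcond=None); print(s.round(3),np.abs(np.array(A)@s-b).max())
E
```

```text
now [ 531.3 -145.3  185.6] yaw 171.1 tz [-0.009  0.007 -1.   ] q [-0.41  0.3  -0.11  1.18  0.   -0.26]
dp [ 0.0211   0.02805 -0.00076] ang [ 0.01 -0.06  3.65] F [-6.5  5.5 -1.6] gap 0.0352 t 28.4833
[ 0.515 -0.009  0.057  0.413  0.006 -0.2  ] 0.0022267763616665714
```

play_rows --steps '[{"claw":105,"dp":[0.0211,0.028,-0.001],"angular":[0,0,3.65]},{"claw":105,"dp":[0.0211,0.028,-0.001],"angular":[0,0,3.65]},{"claw":105,"dp":[0.0211,0.028,-0.001],"angular":[0,0,3.65]},{"claw":105,"dp":[0.0211,0.028,-0.001],"angular":[0,0,3.65]},{"claw":105,"dp":[0.0211,0.028,-0.001],"angular":[0,0,3.65]},{"claw":105,"dp":[0.0211,0.028,-0.001],"angular":[0,0,3.65]},{"claw":105,"dp":[0.0211,0.028,-0.001],"angular":[0,0,3.65]},{"claw":105,"dp":[0.0211,0.028,-0.001],"angular":[0,0,3.65]}]'

```text
clock: 29.15
tcp_pos: [0.4666, 0.1152, 0.1953]
orientation: [0.0, 0.329, 0.944, 0.0]
wrist_force: [1.1, 0.2, 0.2]
finger_gap: 0.0502
```

play_rows --steps '[{"claw":105,"dp":[0.0211,0.028,-0.001],"angular":[0,0,3.65]},{"claw":105,"dp":[0.0211,0.028,-0.001],"angular":[0,0,3.65]},{"claw":105,"dp":[0,0,0],"angular":[-6.4,0,0]},{"claw":105,"dp":[0,0,0],"angular":[-6.4,0,0]},{"claw":105,"dp":[0,0,0],"angular":[-6.4,0,0]},{"claw":105,"dp":[0,0,0],"angular":[-6.4,0,0]},{"claw":105,"dp":[0,0,0],"angular":[-6.4,0,0]},{"claw":105,"dp":[0,0,0],"angular":[0,0,0]}]'

```text
clock: 29.82
tcp_pos: [0.4645, 0.1827, 0.1916]
orientation: [0.104, 0.374, 0.886, 0.254]
wrist_force: [-2.4, -0.5, -2.0]
finger_gap: 0.05
```

```bash
cat > lp.py <<'E'
# lp.py s w z beta n [head] : lid-frame planner. s along u from base, w along (sin,-cos), mm; tool x heading = head+90
from plan import *
def Rt(head,beta): return goal(head+90)*R.from_euler("x",-beta,degrees=True)
if __name__=="__main__":
    a=[float(v) for v in sys.argv[1:]]; head=a[5] if len(a)>5 else 44.6
    h=np.radians(head); u=np.array([np.cos(h),np.sin(h),0]); w=np.array([np.sin(h),-np.cos(h),0])
    M=T(); s=env.get_state(); p=M[:3,3]*1000
    y=M[:3,1]; print("now s %.1f w %.1f z %.1f"%(p@u,p@w,p[2]),"xyz",p.round(1),"R",M[:3,:3].round(3).tolist(),"q",s["joint_pos"].round(2))
    dp,om=step(M,(a[0]*u+a[1]*w+np.array([0,0,a[2]]))/1000,Rt(head,a[3]),int(a[4]))
    print("dp",dp.round(5),"ang",om.round(2),"F",s["wrist_force"].round(1),"gap",round(s["finger_gap"],4),"t",round(s["clock"],2))
E
python3 lp.py 467 187 120 45 4
python3 - <<'E'
from h import *
from meas import rect
for n in("scene","side"):
    p,d,c,E=cam(n); P=pts(d,c,E); Z=P[...,2]; V=p.max(2)
    m=(P[...,0]>.3)&(P[...,0]<.7)&(P[...,1]>.1)&(P[...,1]<.45)&(Z>.029)&(Z<.039)
    k,l,s,_=cv2.connectedComponentsWithStats(m.astype(np.uint8)); i=1+s[1:,4].argmax(); print(n,rect(P[l==i]),s[i])
E
```

```text
now s 459.0 w 196.0 z 191.6 xyz [464.5 182.7 191.6] R [[-0.699, 0.61, 0.373], [0.715, 0.592, 0.372], [0.006, 0.527, -0.85]] q [-0.02 -0.14 -0.72  0.58  0.39  0.86]
dp [ 0.00219 -0.00913  0.01556] ang [-3.3  -0.03 -0.1 ] F [-2.4 -0.5 -2. ] gap 0.05 t 29.82
scene [508.4 267.6 212.3 151.9 -45.4] [ 334  195  112   88 5426]
side [510.7 269.2 215.3 150.5 -45.3] [ 180  245   74   77 3473]
```

play_rows --steps '[{"claw":105,"dp":[0.0022,-0.0091,0.0156],"angular":[-3.3,0,-0.1]},{"claw":105,"dp":[0.0022,-0.0091,0.0156],"angular":[-3.3,0,-0.1]},{"claw":105,"dp":[0.0022,-0.0091,0.0156],"angular":[-3.3,0,-0.1]},{"claw":105,"dp":[0.0022,-0.0091,0.0156],"angular":[-3.3,0,-0.1]},{"claw":105,"dp":[0,0,0],"angular":[0,0,0]},{"claw":105,"dp":[0,0,0],"angular":[0,0,0]},{"claw":105,"dp":[0,0,0],"angular":[0,0,0]},{"claw":105,"dp":[0,0,0],"angular":[0,0,0]}]'

```text
clock: 30.58
tcp_pos: [0.4734, 0.1952, 0.127]
orientation: [0.149, 0.354, 0.853, 0.353]
wrist_force: [0.3, 0.6, 0.1]
finger_gap: 0.0504
```

```bash
python3 lp.py 463 187 37 45 5
```

```text
now s 474.1 w 193.4 z 127.0 xyz [473.4 195.2 127. ] R [[-0.705, 0.499, 0.504], [0.709, 0.5, 0.497], [-0.004, 0.708, -0.707]] q [-0.09 -0.08 -1.02  0.06  0.57  0.87]
dp [ 0.00133 -0.0143   0.01115] ang [0.01 0.   0.06] F [0.3 0.6 0.1] gap 0.0504 t 30.58
```

```bash
python3 lp.py 440 166.5 120 20 5
```

```text
now s 474.1 w 193.4 z 127.0 xyz [473.4 195.2 127. ] R [[-0.705, 0.499, 0.504], [0.709, 0.5, 0.497], [-0.004, 0.708, -0.707]] q [-0.09 -0.08 -1.02  0.06  0.57  0.87]
dp [ 0.0054  -0.00642 -0.00279] ang [5.01 0.01 0.06] F [0.3 0.6 0.1] gap 0.0504 t 30.58
```

play_rows --steps '[{"claw":255,"dp":[0.0054,-0.0064,-0.0028],"angular":[5,0,0]},{"claw":255,"dp":[0.0054,-0.0064,-0.0028],"angular":[5,0,0]},{"claw":255,"dp":[0.0054,-0.0064,-0.0028],"angular":[5,0,0]},{"claw":255,"dp":[0.0054,-0.0064,-0.0028],"angular":[5,0,0]},{"claw":255,"dp":[0.0054,-0.0064,-0.0028],"angular":[5,0,0]},{"claw":255,"dp":[0,0,0],"angular":[0,0,0]},{"claw":255,"dp":[0,0,0],"angular":[0,0,0]},{"claw":255,"dp":[0,0,0],"angular":[0,0,0]}]'

```text
clock: 31.25
tcp_pos: [0.4294, 0.1904, 0.1192]
orientation: [0.069, 0.378, 0.909, 0.161]
wrist_force: [0.1, -0.4, -0.5]
finger_gap: 0.0002
```

```bash
python3 lp.py 442 166.5 30 20 4
```

```text
now s 439.5 w 166.0 z 119.2 xyz [429.4 190.4 119.2] R [[-0.705, 0.665, 0.247], [0.709, 0.662, 0.241], [-0.004, 0.345, -0.938]] q [ 0.11 -0.04 -0.74  0.58  0.21  0.93]
dp [-8.000e-05 -7.070e-03  2.115e-02] ang [0.05 0.03 0.07] F [ 0.1 -0.4 -0.5] gap 0.0002 t 31.25
```

play_rows --steps '[{"claw":255,"dp":[0,-0.0071,0.0212],"angular":[0,0,0]},{"claw":255,"dp":[0,-0.0071,0.0212],"angular":[0,0,0]},{"claw":255,"dp":[0,-0.0071,0.0212],"angular":[0,0,0]},{"claw":255,"dp":[0,-0.0071,0.0212],"angular":[0,0,0]},{"claw":255,"dp":[0,0,0],"angular":[0,0,0]},{"claw":255,"dp":[0,0.0076,0.0028],"angular":[0,0,0]},{"claw":255,"dp":[0,0.0076,0.0028],"angular":[0,0,0]},{"claw":255,"dp":[0,0.0056,0.002],"angular":[0,0,0]}]'

```text
clock: 31.92
tcp_pos: [0.4498, 0.2079, 0.0316]
orientation: [0.07, 0.378, 0.909, 0.162]
wrist_force: [-0.5, -0.7, 0.9]
finger_gap: -0.0
```

play_rows --steps '[{"claw":255,"dp":[0,0.0056,0.002],"angular":[0,0,0]},{"claw":255,"dp":[0,0.0056,0.002],"angular":[0,0,0]},{"claw":255,"dp":[0,0.0056,0.002],"angular":[0,0,0]},{"claw":255,"dp":[0,0.0056,0.002],"angular":[0,0,0]},{"claw":255,"dp":[0,0.0056,0.002],"angular":[0,0,0]},{"claw":255,"dp":[0,0.0056,0.002],"angular":[0,0,0]},{"claw":255,"dp":[0,0.0036,0.0013],"angular":[0,0,0]},{"claw":255,"dp":[0,0.0027,0.001],"angular":[0,0,0]}]'

```text
clock: 32.58
tcp_pos: [0.4777, 0.2375, 0.03]
orientation: [0.069, 0.378, 0.909, 0.16]
wrist_force: [-3.2, -2.8, 3.0]
finger_gap: -0.0
```

```bash
cat > lidm.py <<'E'
from h import *
from meas import rect
def lid():
  for n in("scene","side"):
    p,d,c,E=cam(n); P=pts(d,c,E); Z=P[...,2]
    m=(P[...,0]>.3)&(P[...,0]<.7)&(P[...,1]>.1)&(P[...,1]<.5)&(Z>.029)&(Z<.039)
    k,l,s,_=cv2.connectedComponentsWithStats(m.astype(np.uint8)); i=1+s[1:,4].argmax(); r=rect(P[l==i]); print(n,r,"s",(r[0]*.712+r[1]*.702).round(1),"w",(r[0]*.702-r[1]*.712).round(1))
lid()
E
python3 lp.py 507 166.5 30 20 4;python3 lidm.py
```

```text
now s 506.9 w 166.3 z 30.0 xyz [477.7 237.5  30. ] R [[-0.704, 0.666, 0.246], [0.71, 0.662, 0.24], [-0.004, 0.344, -0.939]] q [ 0.21  0.21 -0.74  0.32  0.18  1.02]
dp [-4.e-05  3.e-05  0.e+00] ang [0.03 0.03 0.06] F [-3.2 -2.8  3. ] gap -0.0 t 32.58
scene [526.7 286.4 211.7 152.8 -46. ] s 576.1 w 165.8
side [528.6 287.7 215.  177.4 -45.9] s 578.3 w 166.2
```

Run:
```python
from h import *
p,d,c,E=cam("side"); a=cv2.resize(p[215:345,140:300],None,fx=2.5,fy=2.5,interpolation=cv2.INTER_CUBIC)
q,d,c,E=cam("scene"); b=cv2.resize(q[150:290,310:470],None,fx=2.5,fy=2.5,interpolation=cv2.INTER_CUBIC)
h=max(a.shape[0],b.shape[0]); o=np.zeros((h,800,3),np.uint8); o[:a.shape[0],:400]=a; o[:b.shape[0],400:]=b; save("c13",o)
```

```text
(no output)
```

View pics/c13.png

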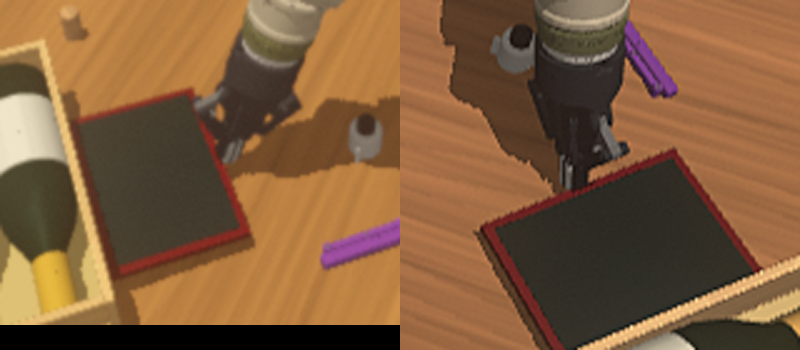

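Run:
```python
from h import *
u=np.array([.712,.702]);w=np.array([.702,-.712])
for n in("wrist","side","scene"):
    p,d,c,E=cam(n); P=pts(d,c,E)*1000; Z=P[...,2]; s=P[...,:2]@u; t=P[...,:2]@w
    if n=="wrist": save("w14",p)
    for a in(80,100,120,140,200,220,240,260):
        m=(abs(t-a)<8)&(s>440)&(s<700)&(d>0)
        q=m&(Z>30)&(Z<40); 
        if q.sum()>20: print(n,"w",a,"s range",np.percentile(s[q],[1,99]).round(1),"z med near/far",[np.median(Z[q&(s<530)]).round(1),np.median(Z[q&(s>600)]).round(1)])
```

```text
wrist w 80 s range [516.1 649.9] z med near/far [np.float64(33.0), np.float64(36.7)]
wrist w 100 s range [515.9 658. ] z med near/far [np.float64(33.0), np.float64(36.8)]
wrist w 120 s range [515.8 666.2] z med near/far [np.float64(33.0), np.float64(36.9)]
wrist w 140 s range [515.5 666.9] z med near/far [np.float64(33.0), np.float64(36.9)]
wrist w 200 s range [564.9 666. ] z med near/far [np.float64(nan), np.float64(36.9)]
wrist w 220 s range [562.1 665.8] z med near/far [np.float64(nan), np.float64(37.0)]
wrist w 240 s range [571.9 665.7] z med near/far [np.float64(nan), np.float64(37.3)]
wrist w 260 s range [643.3 665.6] z med near/far [np.float64(nan), np.float64(37.6)]
side w 80 s range [522.7 666.8] z med near/far [np.float64(32.9), np.float64(36.4)]
side w 100 s range [519.9 666.3] z med near/far [np.float64(32.8), np.float64(36.1)]
side w 120 s range [521.3 665.7] z med near/far [np.float64(32.7), np.float64(36.0)]
side w 140 s range [521.3 665.1] z med near/far [np.float64(32.5), np.float64(36.1)]
side w 200 s range [520.2 665. ] z med near/far [np.float64(33.4), np.float64(
[... 246 characters left out ...]
loat64(36.5)]
scene w 80 s range [516.9 674.8] z med near/far [np.float64(32.0), np.float64(35.5)]
scene w 100 s range [516.6 673.8] z med near/far [np.float64(32.0), np.float64(35.5)]
scene w 120 s range [516. 674.] z med near/far [np.float64(31.5), np.float64(35.8)]
scene w 140 s range [516.2 651.3] z med near/far [np.float64(32.1), np.float64(35.7)]
scene w 200 s range [515.8 650.1] z med near/far [np.float64(32.1), np.float64(35.8)]
scene w 220 s range [516.1 650.3] z med near/far [np.float64(32.0), np.float64(36.1)]
scene w 240 s range [515.4 649.5] z med near/far [np.float64(32.2), np.float64(35.7)]
scene w 260 s range [515.5 649.5] z med near/far [np.float64(32.5), np.float64(35.6)]
  return _methods._mean(a, axis=axis, dtype=dtype,
  ret = ret.dtype.type(ret / rcount)
```

View pics/w14.png

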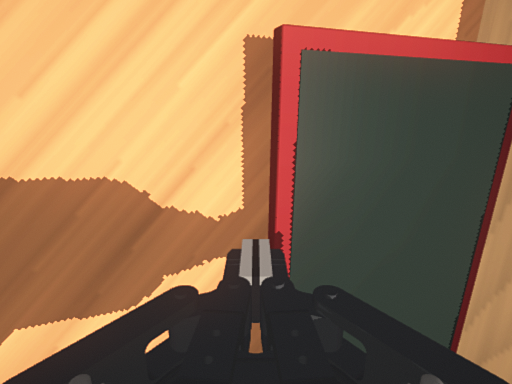

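The lid now lies flat against the crate wall (near edge s≈516, far edge 666). Next is setting up the underhook at 40° pitch.

```bash
python3 lp.py 490 200 75 40 5
```

```text
now s 506.5 w 166.5 z 30.1 xyz [477.5 237.1  30.1] R [[-0.704, 0.666, 0.247], [0.71, 0.662, 0.24], [-0.004, 0.344, -0.939]] q [ 0.21  0.21 -0.75  0.32  0.19  1.02]
dp [-0.00673  0.0013  -0.00951] ang [-3.97  0.02  0.05] F [-0.4 -0.2  0. ] gap 0.0002 t 32.93
```

play_rows --steps '[{"claw":255,"dp":[0,-0.0094,-0.0034],"angular":[0,0,0]},{"claw":200,"dp":[-0.0067,0.0013,-0.0095],"angular":[-4,0,0]},{"claw":150,"dp":[-0.0067,0.0013,-0.0095],"angular":[-4,0,0]},{"claw":105,"dp":[-0.0067,0.0013,-0.0095],"angular":[-4,0,0]},{"claw":105,"dp":[-0.0067,0.0013,-0.0095],"angular":[-4,0,0]},{"claw":105,"dp":[-0.0067,0.0013,-0.0095],"angular":[-4,0,0]},{"claw":105,"dp":[0,0,0],"angular":[0,0,0]},{"claw":105,"dp":[0,0,0],"angular":[0,0,0]}]'

```text
clock: 33.6
tcp_pos: [0.481, 0.1935, 0.0743]
orientation: [0.133, 0.362, 0.867, 0.315]
wrist_force: [-0.5, -0.2, -0.8]
finger_gap: 0.0503
```

```bash
python3 lp.py 500 200 29 40 4
```

```text
now s 478.3 w 199.9 z 74.3 xyz [481.  193.5  74.3] R [[-0.702, 0.544, 0.459], [0.712, 0.539, 0.45], [-0.003, 0.643, -0.766]] q [-0.05  0.05 -1.01 -0.01  0.49  0.87]
dp [ 0.      -0.00312  0.01215] ang [-0.    0.03  0.03] F [-0.5 -0.2 -0.8] gap 0.0503 t 33.6
```

play_rows --steps '[{"claw":105,"dp":[0,0.0084,0.007],"angular":[0,0,0]},{"claw":105,"dp":[0,0.0084,0.007],"angular":[0,0,0]},{"claw":105,"dp":[0,-0.0073,0.0087],"angular":[0,0,0]},{"claw":105,"dp":[0,-0.0073,0.0087],"angular":[0,0,0]},{"claw":105,"dp":[0,-0.0073,0.0087],"angular":[0,0,0]},{"claw":105,"dp":[0,-0.0073,0.0087],"angular":[0,0,0]},{"claw":105,"dp":[0,0,0],"angular":[0,0,0]},{"claw":105,"dp":[0,0,0],"angular":[0,0,0]}]'

```text
clock: 34.27
tcp_pos: [0.4996, 0.2114, 0.0297]
orientation: [0.132, 0.36, 0.868, 0.315]
wrist_force: [-0.2, 0.8, 0.1]
finger_gap: 0.0501
```

```bash
python3 lp.py 543 200 29 40 5
```

```text
now s 504.2 w 200.3 z 29.7 xyz [499.6 211.4  29.7] R [[-0.706, 0.542, 0.456], [0.708, 0.542, 0.453], [-0.002, 0.642, -0.767]] q [-0.    0.2  -1.02 -0.19  0.47  0.92]
dp [3.00e-05 5.86e-03 5.10e-03] ang [-0.01 -0.03  0.06] F [-0.2  0.8  0.1] gap 0.0501 t 34.27
```

play_rows --steps '[{"claw":105,"dp":[0,0.0059,0.0051],"angular":[0,0,0]},{"claw":105,"dp":[0,0.0059,0.0051],"angular":[0,0,0]},{"claw":105,"dp":[0,0.0059,0.0051],"angular":[0,0,0]},{"claw":105,"dp":[0,0.0059,0.0051],"angular":[0,0,0]},{"claw":105,"dp":[0,0.0059,0.0051],"angular":[0,0,0]},{"claw":105,"dp":[0,0,0],"angular":[0,0,0]},{"claw":105,"dp":[0,0.0067,-0.0039],"angular":[0,0,0]},{"claw":105,"dp":[0,0.0067,-0.0039],"angular":[0,0,0]}]'

```text
clock: 34.93
tcp_pos: [0.5271, 0.2394, 0.0412]
orientation: [0.13, 0.363, 0.868, 0.312]
wrist_force: [-8.7, -15.7, -1.7]
finger_gap: 0.0504
```

```bash
python3 lp.py 543 200 29 40 5
cat > tilt.py <<'E'
from h import *
u=np.array([.712,.702]);w=np.array([.702,-.712])
for n in("scene","side"):
    p,d,c,E=cam(n); P=pts(d,c,E)*1000; Z=P[...,2]; s=P[...,:2]@u; t=P[...,:2]@w
    for a in((90,130),(235,262)):
        m=(t>a[0])&(t<a[1])&(s>430)&(s<661)&(Z>4)&(Z<170)&(p.max(2)<130)
        if m.sum()>30:
            f=np.polyfit(s[m],Z[m],1); r=abs(np.polyval(f,s[m])-Z[m])<6
            f=np.polyfit(s[m][r],Z[m][r],1); print(n,a,"slope deg",np.degrees(np.arctan(f[0])).round(1),"s",np.percentile(s[m][r],[2,98]).round(0),"z",np.percentile(Z[m][r],[2,98]).round(0),r.sum(),m.sum())
E
python3 tilt.py
```

```text
now s 543.4 w 199.7 z 41.2 xyz [527.1 239.4  41.2] R [[-0.702, 0.549, 0.452], [0.712, 0.542, 0.447], [0.0, 0.636, -0.772]] q [ 0.07  0.22 -0.94 -0.15  0.43  0.99]
dp [-6.00e-05 -1.62e-03  1.82e-03] ang [-0.11 -0.    0.  ] F [ -8.7 -15.7  -1.7] gap 0.0504 t 34.93
scene (90, 130) slope deg -3.9 s [521. 649.] z [32. 45.] 948 948
scene (235, 262) slope deg -7.8 s [578. 612.] z [35. 43.] 152 769
side (90, 130) slope deg -4.2 s [529. 658.] z [33. 45.] 685 685
side (235, 262) slope deg -4.5 s [552. 658.] z [33. 45.] 287 288
```

play_rows --steps '[{"claw":105,"dp":[0,0.0044,-0.0036],"angular":[0,0,0]},{"claw":105,"dp":[0,0.0044,-0.0036],"angular":[0,0,0]},{"claw":105,"dp":[0,0.0044,-0.0036],"angular":[0,0,0]},{"claw":105,"dp":[0,0,0],"angular":[0,0,0]},{"claw":105,"dp":[0,0.0076,-0.0034],"angular":[0,0,0]},{"claw":105,"dp":[0,0,0],"angular":[0,0,0]},{"claw":105,"dp":[0,0,0],"angular":[0,0,0]},{"claw":105,"dp":[0,0,0],"angular":[0,0,0]}]'

```text
clock: 35.7
tcp_pos: [0.5355, 0.2459, 0.0688]
orientation: [0.133, 0.361, 0.868, 0.315]
wrist_force: [-1.0, -0.7, -0.8]
finger_gap: 0.0505
```

```bash
python3 lp.py 562.6 200 83.4 40 2; python3 tilt.py
```

```text
now s 553.9 w 200.9 z 68.8 xyz [535.5 245.9  68.8] R [[-0.705, 0.542, 0.458], [0.71, 0.541, 0.451], [-0.003, 0.643, -0.766]] q [ 0.08  0.17 -0.9  -0.08  0.42  1.  ]
dp [ 0.00042  0.00801 -0.0028 ] ang [0.01 0.01 0.13] F [-1.  -0.7 -0.8] gap 0.0505 t 35.7
scene (90, 130) slope deg -25.3 s [530. 646.] z [17. 72.] 958 962
scene (235, 262) slope deg -26.2 s [539. 643.] z [17. 70.] 564 716
side (90, 130) slope deg -25.2 s [538. 658.] z [12. 71.] 649 655
side (235, 262) slope deg -25.2 s [559. 659.] z [12. 63.] 247 249
```

play_rows --steps '[{"claw":105,"dp":[0,0.0083,-0.0025],"angular":[0,0,0]},{"claw":105,"dp":[0,0.0083,-0.0025],"angular":[0,0,0]},{"claw":105,"dp":[0,0.0083,-0.0025],"angular":[0,0,0]},{"claw":105,"dp":[0,0.0083,-0.0025],"angular":[0,0,0]},{"claw":105,"dp":[0,0.0083,-0.0025],"angular":[0,0,0]},{"claw":105,"dp":[0,0,0],"angular":[0,0,0]},{"claw":105,"dp":[0,0,0],"angular":[0,0,0]},{"claw":105,"dp":[0,0,0],"angular":[0,0,0]}]'

```text
clock: 36.47
tcp_pos: [0.5522, 0.2629, 0.1048]
orientation: [0.133, 0.361, 0.868, 0.315]
wrist_force: [-0.7, -1.4, -1.4]
finger_gap: 0.0502
```

```bash
python3 lp.py 562.6 200 83.4 40 2; python3 tilt.py
```

```text
now s 577.8 w 200.5 z 104.8 xyz [552.2 262.9 104.8] R [[-0.705, 0.542, 0.458], [0.709, 0.541, 0.452], [-0.003, 0.643, -0.766]] q [ 0.12  0.14 -0.82  0.03  0.4   1.03]
dp [ 0.00029 -0.01269  0.00333] ang [ 0.   -0.    0.14] F [-0.7 -1.4 -1.4] gap 0.0502 t 36.47
scene (90, 130) slope deg -41.9 s [554. 648.] z [ 24. 107.] 889 896
scene (235, 262) slope deg -42.0 s [553. 646.] z [ 24. 107.] 655 664
side (90, 130) slope deg -41.6 s [556. 659.] z [ 17. 106.] 570 582
side (235, 262) slope deg -41.8 s [564. 659.] z [ 13. 100.] 177 177
```

play_rows --steps '[{"claw":135,"dp":[0,0,-0.002],"angular":[0,0,0]},{"claw":165,"dp":[0,0,-0.002],"angular":[0,0,0]},{"claw":195,"dp":[0,0,-0.002],"angular":[0,0,0]},{"claw":255,"dp":[0,0,0],"angular":[0,0,0]},{"claw":255,"dp":[0,0,0],"angular":[0,0,0]},{"claw":255,"dp":[0,0,0],"angular":[0,0,0]},{"claw":255,"dp":[0,0,0],"angular":[0,0,0]},{"claw":255,"dp":[0,0,0],"angular":[0,0,0]}]' --force 50

```text
clock: 37.23
tcp_pos: [0.5492, 0.26, 0.1096]
orientation: [0.132, 0.361, 0.868, 0.315]
wrist_force: [-4.5, -3.1, 4.5]
finger_gap: 0.0093
```

```bash
python3 lp.py 562.6 200 83.4 40 2; python3 tilt.py
```

```text
now s 573.6 w 200.5 z 109.6 xyz [549.2 260.  109.6] R [[-0.704, 0.543, 0.458], [0.71, 0.54, 0.452], [-0.002, 0.643, -0.766]] q [ 0.11  0.12 -0.82  0.05  0.41  1.03]
dp [ 0.00029 -0.01265  0.00648] ang [ 0.01 -0.01  0.1 ] F [-4.5 -3.1  4.5] gap 0.0093 t 37.23
scene (90, 130) slope deg -49.7 s [569. 649.] z [ 27. 120.] 827 844
scene (235, 262) slope deg -49.5 s [566. 646.] z [ 28. 120.] 608 624
side (90, 130) slope deg -49.5 s [571. 659.] z [ 20. 121.] 511 530
side (235, 262) slope deg -50.0 s [573. 659.] z [ 17. 119.] 252 253
```

Lid pinched at 50° (gap 9.3 mm). I'll lift it and swing it upright, then lean it on the crate.

play_rows --steps '[{"claw":255,"dp":[0,0,0],"angular":[0,0,0]},{"claw":255,"dp":[0,0,0],"angular":[0,0,0]},{"claw":255,"dp":[0,0.0052,-0.012],"angular":[0,0,0]},{"claw":255,"dp":[0,0.0052,-0.012],"angular":[0,0,0]},{"claw":255,"dp":[0,0.0052,-0.012],"angular":[0,0,0]},{"claw":255,"dp":[0,0.0052,-0.012],"angular":[0,0,0]},{"claw":255,"dp":[0,0,0],"angular":[0,0,0]},{"claw":255,"dp":[0,0,0],"angular":[0,0,0]}]' --force 110

```text
clock: 38.0
tcp_pos: [0.5391, 0.2497, 0.1599]
orientation: [0.133, 0.361, 0.868, 0.315]
wrist_force: [1.0, 0.2, -3.5]
finger_gap: 0.0075
```

play_rows --steps '[{"claw":255,"dp":[0,0,0],"angular":[5,0,0]},{"claw":255,"dp":[0,0,0],"angular":[5,0,0]},{"claw":255,"dp":[0,0,0],"angular":[5,0,0]},{"claw":255,"dp":[0,0,0],"angular":[5,0,0]},{"claw":255,"dp":[0,0,0],"angular":[5,0,0]},{"claw":255,"dp":[0,0,0],"angular":[5,0,0]},{"claw":255,"dp":[0,0,0],"angular":[5,0,0]},{"claw":255,"dp":[0,0,0],"angular":[5,0,0]}]'

```text
clock: 38.67
tcp_pos: [0.539, 0.2501, 0.1585]
orientation: [0.0, 0.384, 0.923, -0.002]
wrist_force: [0.3, 0.3, -3.0]
finger_gap: 0.0076
```

play_rows --steps '[{"claw":255,"dp":[0,0,0],"angular":[4,0,0]},{"claw":255,"dp":[0,0,0],"angular":[4,0,0]},{"claw":255,"dp":[0,0,0],"angular":[4,0,0]},{"claw":255,"dp":[0,0,0],"angular":[0,0,0]},{"claw":255,"dp":[0,0,0],"angular":[0,0,0]},{"claw":255,"dp":[0,0,0],"angular":[0,0,0]},{"claw":255,"dp":[0,0,0],"angular":[0,0,0]},{"claw":255,"dp":[0,0,0],"angular":[0,0,0]}]'

```text
clock: 39.33
tcp_pos: [0.5385, 0.2494, 0.1602]
orientation: [-0.038, 0.382, 0.918, -0.096]
wrist_force: [0.3, -0.4, -2.6]
finger_gap: 0.0074
```

```bash
python3 lp.py 660 200 150 -12 6
python3 - <<'E'
from h import *
h=np.radians(44.6); u=np.array([np.cos(h),np.sin(h)]);w=np.array([np.sin(h),-np.cos(h)])
for n in("scene","side"):
    p,d,c,E=cam(n); save("u15"+n,p); P=pts(d,c,E)*1000; Z=P[...,2]; s=P[...,:2]@u; t=P[...,:2]@w
    R_=p[...,0].astype(int);dark=(p.max(2)<130)
    m=(s>490)&(s<620)&(t>50)&(t<300)&(Z>5)&(Z<185)
    for a in((70,110),(120,150),(240,280)):
        q=m&(t>a[0])&(t<a[1])
        if q.sum()>30: 
            f=np.polyfit(Z[q],s[q],1); print(n,a,"lean deg",np.degrees(np.arctan(f[0])).round(1),"z",np.percentile(Z[q],[1,99]).round(0),"s",np.percentile(s[q],[1,99]).round(0),q.sum())
    print("t range",np.percentile(t[m&(Z<120)],[1,99]).round(0))
E
```

```text
now s 558.5 w 200.5 z 160.2 xyz [538.5 249.4 160.2] R [[-0.704, 0.695, -0.144], [0.71, 0.689, -0.147], [-0.003, -0.206, -0.979]] q [ 0.34  0.54  0.18  1.4  -0.09  1.14]
dp [ 5.000e-05  1.689e-02 -1.840e-03] ang [0.02 0.03 0.02] F [ 0.3 -0.4 -2.6] gap 0.0074 t 39.33
scene (240, 280) lean deg 9.7 z [ 25. 174.] s [528. 564.] 308
t range [136. 274.]
side (70, 110) lean deg 13.1 z [ 29. 171.] s [528. 566.] 103
side (120, 150) lean deg 17.4 z [ 33. 172.] s [518. 566.] 152
t range [ 62. 259.]
```

play_rows --steps '[{"claw":255,"dp":[0,0.0169,-0.0018],"angular":[0,0,0]},{"claw":255,"dp":[0,0.0169,-0.0018],"angular":[0,0,0]},{"claw":255,"dp":[0,0.0169,-0.0018],"angular":[0,0,0]},{"claw":255,"dp":[0,0.0169,-0.0018],"angular":[0,0,0]},{"claw":255,"dp":[0,0.0169,-0.0018],"angular":[0,0,0]},{"claw":255,"dp":[0,0.0169,-0.0018],"angular":[0,0,0]},{"claw":255,"dp":[0,0,0],"angular":[0,0,0]},{"claw":255,"dp":[0,0,0],"angular":[0,0,0]}]'

```text
clock: 40.1
tcp_pos: [0.6108, 0.3214, 0.1487]
orientation: [-0.039, 0.382, 0.918, -0.097]
wrist_force: [0.3, 0.2, -3.1]
finger_gap: 0.0071
```

```bash
python3 lp.py 668 200 136.5 -12 4
```

```text
now s 660.6 w 200.1 z 148.7 xyz [610.8 321.4 148.7] R [[-0.705, 0.694, -0.146], [0.709, 0.689, -0.148], [-0.003, -0.208, -0.978]] q [ 0.4   0.77  0.55  1.55 -0.08  1.2 ]
dp [2.00e-05 2.44e-03 2.60e-03] ang [0.   0.05 0.05] F [ 0.3  0.2 -3.1] gap 0.0071 t 40.1
```

play_rows --steps '[{"claw":255,"dp":[0,0.0024,0.0026],"angular":[0,0,0]},{"claw":255,"dp":[0,0.0024,0.0026],"angular":[0,0,0]},{"claw":255,"dp":[0,0.0024,0.0026],"angular":[0,0,0]},{"claw":255,"dp":[0,0.0024,0.0026],"angular":[0,0,0]},{"claw":255,"dp":[0,0,0],"angular":[0,0,0]},{"claw":255,"dp":[0,0,0],"angular":[0,0,0]},{"claw":255,"dp":[0,0,0],"angular":[0,0,0]},{"claw":255,"dp":[0,0,0],"angular":[0,0,0]}]'

```text
clock: 40.77
tcp_pos: [0.6163, 0.3258, 0.1378]
orientation: [-0.038, 0.382, 0.918, -0.097]
wrist_force: [3.0, -2.6, 5.4]
finger_gap: 0.0071
```

```bash
python3 lp.py 670 200 135 -12 2;  cat > lean.py <<'E'
from h import *
h=np.radians(44.6); u=np.array([np.cos(h),np.sin(h)]);w=np.array([np.sin(h),-np.cos(h)])
p,d,c,E=cam("side"); P=pts(d,c,E)*1000; Z=P[...,2]; s=P[...,:2]@u; t=P[...,:2]@w
for a in((70,90),(90,110),(110,130)):
    q=(s>600)&(s<690)&(Z>4)&(Z<165)&(t>a[0])&(t<a[1])&(p[...,0]<170)&(p[...,2]<110)
    print(a,q.sum(),[(int(z),np.median(s[q&(abs(Z-z)<5)]).round(1),(q&(abs(Z-z)<5)).sum()) for z in range(5,165,15)])
E
python3 lean.py
```

```text
now s 667.6 w 200.7 z 137.8 xyz [616.3 325.8 137.8] R [[-0.705, 0.695, -0.144], [0.709, 0.689, -0.149], [-0.004, -0.207, -0.978]] q [ 0.4   0.78  0.56  1.53 -0.08  1.2 ]
dp [0.00036 0.00148 0.0011 ] ang [0.02 0.13 0.08] F [ 3.  -2.6  5.4] gap 0.0071 t 40.77
(70, 90) 100 [(5, np.float64(634.6), np.int64(5)), (20, np.float64(636.8), np.int64(4)), (35, np.float64(639.8), np.int64(5)), (50, np.float64(643.8), np.int64(3)), (65, np.float64(646.9), np.int64(7)), (80, np.float64(649.8), np.int64(5)), (95, np.float64(653.0), np.int64(6)), (110, np.float64(656.6), np.int64(4)), (125, np.float64(660.1), np.int64(7)), (140, np.float64(663.2), np.int64(7)), (155, np.float64(667.3), np.int64(1))]
(90, 110) 107 [(5, np.float64(634.4), np.int64(4)), (20, np.float64(637.0), np.int64(4)), (35, np.float64(640.1), np.int64(2)), (50, np.float64(643.7), np.int64(6)), (65, np.float64(647.1), np.int64(5)), (80, np.float64(650.5), np.int64(6)), (95, np.float64(653.7), np.int64(7)), (110, np.float64(656.7), np.int64(5)), (125, np.float64(659.5), np.int64(7)), (140, np.float64(663.7), np.int64(11)), (155, np.float64(668.5), np.int64(3))]
(110, 130) 124 [(5, np.float64(687.0), np.int64(9)), (20, np.float64(637.3), np.int64(6)), (35, np.float64(640.5), np.int64(6)), (50, np.float64(644.6), np.int64(7)), (65, np.float64(647.4), np.int64(6)), (80, np.float64(650.3), np.int64(5)), (95, np.float64(653.4), np.int64(6)), (110, np.float64(656.8), np.int64(4)), (125, np.float64(659.7), np.int64(5)), (140, np.float64(663.7), np.int64(9)), (155, np.float64(667.1), np.int64(1))]
```

play_rows --steps '[{"claw":255,"dp":[0,0.0015,0],"angular":[0,0,0]},{"claw":255,"dp":[0,0.0015,0],"angular":[0,0,0]},{"claw":215,"dp":[0,0,0],"angular":[0,0,0]},{"claw":200,"dp":[0,0,0],"angular":[0,0,0]},{"claw":180,"dp":[0,0,0],"angular":[0,0,0]},{"claw":150,"dp":[0,0,0],"angular":[0,0,0]},{"claw":130,"dp":[0,0,0],"angular":[0,0,0]},{"claw":130,"dp":[0,0,0],"angular":[0,0,0]}]' --force 30

```text
clock: 41.48
tcp_pos: [0.6178, 0.3287, 0.136]
orientation: [-0.039, 0.382, 0.918, -0.097]
wrist_force: [-0.1, -0.3, -0.6]
finger_gap: 0.0415
```

play_rows --steps '[{"claw":130,"dp":[0,0,-0.02],"angular":[0,0,0]},{"claw":130,"dp":[0,0,-0.03],"angular":[0,0,0]},{"claw":130,"dp":[0,0,-0.03],"angular":[0,0,0]},{"claw":60,"dp":[0,-0.04,-0.02],"angular":[0,0,0]},{"claw":0,"dp":[0,-0.04,0],"angular":[0,0,0]},{"claw":0,"dp":[0,-0.04,0],"angular":[0,0,0]},{"claw":0,"dp":[0,-0.04,0],"angular":[0,0,0]},{"claw":0,"dp":[0,0,0],"angular":[0,0,0]}]'

```text
clock: 42.15
tcp_pos: [0.5165, 0.2305, 0.2669]
orientation: [-0.041, 0.383, 0.918, -0.099]
wrist_force: [-0.2, 0.4, -0.4]
finger_gap: 0.0854
```

```bash
sed -i 's/q=(s>600)/q=(s>600)/' lean.py; python3 lean.py
python3 - <<'E'
from h import *
h=np.radians(44.6); u=np.array([np.cos(h),np.sin(h)]);w=np.array([np.sin(h),-np.cos(h)])
for n in("side","scene"):
    p,d,c,E=cam(n); save("l16"+n,p); P=pts(d,c,E)*1000; Z=P[...,2]; s=P[...,:2]@u; t=P[...,:2]@w
    f=(Z>15)&(Z<170)&(s>600)&(s<680)
    # pull: points 15+ mm in front of the panel face (face: s=634+0.213*(z-5) approx)
    q=f&(s<633.5+.213*Z-12)&(s>633.5+.213*Z-40)&(t>80)&(t<260)&(Z>35)&(Z<120)
    if q.sum(): print(n,"pull",q.sum(),"t",np.percentile(t[q],[2,50,98]).round(1),"z",np.percentile(Z[q],[2,50,98]).round(1),"s",np.percentile(s[q],[2,50,98]).round(1))
    q=f&(Z>110)&(s<690); print("panel t",np.percentile(t[q],[1,99]).round(1),"z top",np.percentile(Z[q],99).round(1))
E
python3 plan.py 570 310 130 44.6 13 30
```

```text
(70, 90) 121 [(5, np.float64(635.3), np.int64(3)), (20, np.float64(638.5), np.int64(8)), (35, np.float64(641.4), np.int64(3)), (50, np.float64(645.4), np.int64(6)), (65, np.float64(649.2), np.int64(6)), (80, np.float64(652.8), np.int64(6)), (95, np.float64(655.7), np.int64(7)), (110, np.float64(660.1), np.int64(7)), (125, np.float64(663.6), np.int64(7)), (140, np.float64(667.9), np.int64(10)), (155, np.float64(671.1), np.int64(1))]
(90, 110) 114 [(5, np.float64(634.8), np.int64(3)), (20, np.float64(637.8), np.int64(5)), (35, np.float64(641.6), np.int64(7)), (50, np.float64(645.4), np.int64(6)), (65, np.float64(648.6), np.int64(5)), (80, np.float64(651.9), np.int64(6)), (95, np.float64(656.0), np.int64(6)), (110, np.float64(659.6), np.int64(7)), (125, np.float64(663.1), np.int64(5)), (140, np.float64(667.2), np.int64(11)), (155, np.float64(nan), np.int64(0))]
(110, 130) 137 [(5, np.float64(684.5), np.int64(13)), (20, np.float64(637.3), np.int64(5)), (35, np.float64(641.7), np.int64(4)), (50, np.float64(645.4), np.int64(8)), (65, np.float64(650.1), np.int64(9)), (80, np.float64(652.1), np.int64(6)), (95, np.float64(655.3), np.int64(8)), (110, np.float64(659.4), np.int64(7)), (125, np.float64(663.0), np.int64(7)), (140, np.float64(667.9), np.int64(14)), (155, np.float64(nan), np.int64(0))]
side pull 128 t [137.7 160.1 194.1] z [70.6 90.9 94.9] s [625.8 633.5 640.5]
panel t [  62.4 1375. ] z top 150.4
scene pull 207 t [140.2 174.5 198.2] z [70.  90.6 95.1] s [626.  633.8 640.3]
panel t [ 66.  273.3] z top 149.8
now [523.3 234.7 266.2] yaw 134.8 tz [-0.144 -0.147 -0.979] q [ 0.33  0.48  0.33  1.61 -0.09  1.13]
dp [0.00429 0.00408 0.01165] ang [-2.51  2.53  6.6 ] F [ 0.2  1.2 -0.4] gap 0.0855 t 42.3
  return _methods._mean(a, axis=axis, dtype=dtype,
  ret = ret.dtype.type(ret / rcount)
```

The lid is leaning at 13.5° with the pull facing the robot, at s≈640, w≈168, z≈77. I'm reorienting for the pull grasp, with jaws across its 60 mm.

```bash
python3 plan.py 538 294.6 160 44.6 16 55
```

```text
now [523.3 234.7 266.2] yaw 134.8 tz [-0.144 -0.147 -0.979] q [ 0.33  0.48  0.33  1.61 -0.09  1.13]
dp [0.00131 0.00023 0.00821] ang [-3.24  3.25  4.93] F [ 0.2  1.2 -0.4] gap 0.0855 t 42.3
```

play_rows --steps '[{"claw":0,"dp":[0.0013,0.0002,0.0082],"angular":[-3.24,3.25,4.93]},{"claw":0,"dp":[0.0013,0.0002,0.0082],"angular":[-3.24,3.25,4.93]},{"claw":0,"dp":[0.0013,0.0002,0.0082],"angular":[-3.24,3.25,4.93]},{"claw":0,"dp":[0.0013,0.0002,0.0082],"angular":[-3.24,3.25,4.93]},{"claw":0,"dp":[0.0013,0.0002,0.0082],"angular":[-3.24,3.25,4.93]},{"claw":0,"dp":[0.0013,0.0002,0.0082],"angular":[-3.24,3.25,4.93]},{"claw":0,"dp":[0.0013,0.0002,0.0082],"angular":[-3.24,3.25,4.93]},{"claw":0,"dp":[0.0013,0.0002,0.0082],"angular":[-3.24,3.25,4.93]}]'

```text
clock: 42.97
tcp_pos: [0.5169, 0.2526, 0.2033]
orientation: [-0.12, 0.676, 0.703, 0.186]
wrist_force: [0.2, 0.5, -0.4]
finger_gap: 0.0854
```

play_rows --steps '[{"claw":0,"dp":[0.0013,0.0002,0.0082],"angular":[-3.24,3.25,4.93]},{"claw":0,"dp":[0.0013,0.0002,0.0082],"angular":[-3.24,3.25,4.93]},{"claw":0,"dp":[0.0013,0.0002,0.0082],"angular":[-3.24,3.25,4.93]},{"claw":0,"dp":[0.0013,0.0002,0.0082],"angular":[-3.24,3.25,4.93]},{"claw":0,"dp":[0.0013,0.0002,0.0082],"angular":[-3.24,3.25,4.93]},{"claw":0,"dp":[0.0013,0.0002,0.0082],"angular":[-3.24,3.25,4.93]},{"claw":0,"dp":[0.0013,0.0002,0.0082],"angular":[-3.24,3.25,4.93]},{"claw":0,"dp":[0.0013,0.0002,0.0082],"angular":[-3.24,3.25,4.93]}]'

```text
clock: 43.63
tcp_pos: [0.5381, 0.2939, 0.1602]
orientation: [-0.174, 0.82, 0.345, 0.423]
wrist_force: [1.5, 0.0, -1.4]
finger_gap: 0.0851
```

```bash
python3 - <<'E'
import numpy as np
u=np.array([.712,.702]);w=np.array([.702,-.712])
for s,z in((599,108),(640,78)): print(s*u+168*w,z)
E
python3 plan.py 544.5 301 108 44.6 4 55
python3 - <<'E'
from h import *
p,d,c,E=cam("wrist"); save("w17",p)
E
```

```text
[544.424 300.882] 108
[573.616 329.664] 78
now [538.1 293.9 160.2] yaw 45.9 tz [ 0.573  0.577 -0.582] q [ 0.12  0.05 -1.   -0.3   0.53  2.7 ]
dp [-0.00926 -0.00015  0.00949] ang [-0.12  0.15  0.19] F [ 1.5  0.  -1.4] gap 0.0851 t 43.6333
```

View pics/w17.png

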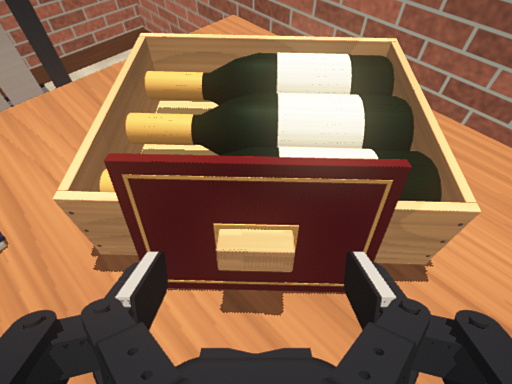

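play_rows --steps '[{"claw":0,"dp":[-0.0093,-0.0001,0.0095],"angular":[-0.12,0.15,0.19]},{"claw":0,"dp":[-0.0093,-0.0001,0.0095],"angular":[-0.12,0.15,0.19]},{"claw":0,"dp":[-0.0093,-0.0001,0.0095],"angular":[-0.12,0.15,0.19]},{"claw":0,"dp":[-0.0093,-0.0001,0.0095],"angular":[-0.12,0.15,0.19]},{"claw":0,"dp":[0,0,0],"angular":[0,0,0]},{"claw":0,"dp":[0,0,0],"angular":[0,0,0]},{"claw":0,"dp":[0,0,0],"angular":[0,0,0]},{"claw":0,"dp":[0,0,0],"angular":[0,0,0]}]'

```text
clock: 44.35
tcp_pos: [0.5509, 0.3016, 0.1114]
orientation: [-0.175, 0.822, 0.341, 0.422]
wrist_force: [0.9, -0.6, 0.2]
finger_gap: 0.0856
```

```bash
python3 plan.py 574.3 330.4 77 44.8 4 55
python3 - <<'E'
from h import *
p,d,c,E=cam("wrist"); save("w18",p)
M=T();P=pts(d,c,E)*1000; L=(P/1000-M[:3,3])@M[:3,:3]*1000
h=np.radians(44.6); u=np.array([np.cos(h),np.sin(h)]);w=np.array([np.sin(h),-np.cos(h)])
Z=P[...,2]; s=P[...,:2]@u; t=P[...,:2]@w
sat=cv2.cvtColor(p,cv2.COLOR_RGB2HSV)
m=(s>600)&(s<660)&(t>120)&(t<220)&(Z>40)&(Z<115)&(p[...,1]>90)
k,l,st,_=cv2.connectedComponentsWithStats(m.astype(np.uint8)); i=1+st[1:,4].argmax(); q=l==i
print("pull px",st[i],"t",np.percentile(t[q],[2,98]).round(1),"z",np.percentile(Z[q],[2,98]).round(1),"s",np.percentile(s[q],[2,98]).round(1)); print("tool", np.percentile(L[q],[2,98],0).round(1).tolist())
m=(s>600)&(s<700)&(Z>20)&(Z<145)&(p[...,1]<60)&(p[...,0]>70)
A=np.c_[t[m],Z[m],np.ones(m.sum())]; co=np.linalg.lstsq(A,s[m],rcond=None)[0]; r=abs(A@co-s[m])<5; co=np.linalg.lstsq(A[r],s[m][r],rcond=None)[0]; print("plane s=%.4f t+%.4f z+%.1f"%tuple(co),r.sum())
E
```

```text
now [550.9 301.6 111.4] yaw 45.1 tz [ 0.573  0.575 -0.583] q [ 0.14  0.2  -1.02 -0.49  0.51  2.72]
dp [-0.00167 -0.00095  0.01251] ang [-0.06  0.17  0.04] F [ 0.9 -0.6  0.2] gap 0.0856 t 44.35
pull px [ 197  203  107   59 5697] t [138.1 197.8] z [71.8 94.1] s [623.3 652.3]
tool [[-20.8, -33.6, 30.8], [12.7, 26.2, 52.5]]
plane s=-0.0089 t+0.2435 z+632.0 6508
```

```bash
python3 plan.py 573 329 77.5 45.1 5 55
```

```text
now [550.8 301.5 111.6] yaw 45.1 tz [ 0.574  0.575 -0.583] q [ 0.14  0.2  -1.03 -0.49  0.51  2.72]
dp [-0.00148 -0.00073  0.00968] ang [ 0.    0.13 -0.01] F [-0.1 -0.1  0.1] gap 0.0851 t 44.4
```

play_rows --steps '[{"claw":0,"dp":[-0.0015,-0.0007,0.0097],"angular":[0,0,0]},{"claw":0,"dp":[-0.0015,-0.0007,0.0097],"angular":[0,0,0]},{"claw":0,"dp":[-0.0015,-0.0007,0.0097],"angular":[0,0,0]},{"claw":0,"dp":[-0.0015,-0.0007,0.0097],"angular":[0,0,0]},{"claw":0,"dp":[-0.0015,-0.0007,0.0097],"angular":[0,0,0]},{"claw":0,"dp":[0,0,0],"angular":[0,0,0]},{"claw":0,"dp":[0,0,0],"angular":[0,0,0]},{"claw":0,"dp":[0,0,0],"angular":[0,0,0]}]'

```text
clock: 45.07
tcp_pos: [0.5723, 0.3286, 0.0768]
orientation: [-0.175, 0.822, 0.341, 0.421]
wrist_force: [-0.4, 0.4, -0.2]
finger_gap: 0.0853
```

play_rows --steps '[{"claw":60,"dp":[0,0,0],"angular":[0,0,0]},{"claw":90,"dp":[0,0,0],"angular":[0,0,0]},{"claw":120,"dp":[0,0,0],"angular":[0,0,0]},{"claw":255,"dp":[0,0,0],"angular":[0,0,0]},{"claw":255,"dp":[0,0,0],"angular":[0,0,0]},{"claw":255,"dp":[0,0,0],"angular":[0,0,0]},{"claw":255,"dp":[0,0,0],"angular":[0,0,0]},{"claw":255,"dp":[0,0,0],"angular":[0,0,0]}]' --force 70

```text
clock: 45.73
tcp_pos: [0.5724, 0.3283, 0.0772]
orientation: [-0.175, 0.822, 0.34, 0.422]
wrist_force: [-4.9, -3.6, 7.4]
finger_gap: 0.0584
```

```bash
python3 plan.py 573 329 77.5 45.1 5 55
python3 - <<'E'
from h import *
p,d,c,E=cam("wrist"); save("w19",p); M=T()
P=pts(d,c,E); L=(P-M[:3,3])@M[:3,:3]*1000
m=(abs(L[...,0])<90)&(abs(L[...,1])<110)&(L[...,2]>-15)&(L[...,2]<70)&(p[...,1]<60)&(p[...,0]>70)
A=np.c_[L[m][:,:2],np.ones(m.sum())]; co=np.linalg.lstsq(A,L[m][:,2],rcond=None)[0]; r=abs(A@co-L[m][:,2])<4; co=np.linalg.lstsq(A[r],L[m][r][:,2],rcond=None)[0]
print("panel in tool: z=%.4f x+%.4f y+%.1f"%tuple(co),r.sum(),m.sum()); q=L[m][r]; print(np.percentile(q,[1,99],0).round(1))
E
```

```text
now [572.4 328.3  77.2] yaw 44.9 tz [ 0.574  0.575 -0.583] q [ 0.19  0.33 -1.   -0.61  0.47  2.77]
dp [ 1.6e-04 -1.0e-05  1.2e-04] ang [ 0.01  0.13 -0.02] F [-4.9 -3.6  7.4] gap 0.0584 t 45.7333
panel in tool: z=-0.2977 x+-0.0096 y+9.8 4700 6312
[[-73.3 -98.4 -14.9]
 [ 78.9 103.7  34.1]]
```

play_rows --steps '[{"claw":255,"dp":[0,0,0],"angular":[0,0,0]},{"claw":255,"dp":[0,0,0],"angular":[0,0,0]},{"claw":255,"dp":[0.0122,0,-0.0087],"angular":[0,0,0]},{"claw":255,"dp":[0.0122,0,-0.0087],"angular":[0,0,0]},{"claw":255,"dp":[0.0122,0,-0.0087],"angular":[0,0,0]},{"claw":255,"dp":[0.0122,0,-0.0087],"angular":[0,0,0]},{"claw":255,"dp":[0,0,-0.01],"angular":[0,-4,0]},{"claw":255,"dp":[0,0,-0.015],"angular":[0,-5,0]}]' --force 110

```text
clock: 46.45
tcp_pos: [0.557, 0.3145, 0.1481]
orientation: [-0.149, 0.853, 0.352, 0.356]
wrist_force: [1.0, -0.3, -4.6]
finger_gap: 0.0572
```

play_rows --steps '[{"claw":255,"dp":[0,0,-0.02],"angular":[0,-6,0]},{"claw":255,"dp":[0,0,-0.02],"angular":[0,-6,0]},{"claw":255,"dp":[0,0,-0.01],"angular":[0,-6,0]},{"claw":255,"dp":[-0.01,0,0],"angular":[0,-6,0]},{"claw":255,"dp":[-0.01,0,0],"angular":[0,-6,0]},{"claw":255,"dp":[-0.01,0,0],"angular":[0,-6,0]},{"claw":255,"dp":[0,0,0],"angular":[0,-6,0]},{"claw":255,"dp":[0,0,0],"angular":[0,-6,0]}]'

```text
clock: 47.12
tcp_pos: [0.5211, 0.2761, 0.1697]
orientation: [0.0, 0.924, 0.382, -0.002]
wrist_force: [0.8, -0.5, -3.1]
finger_gap: 0.0574
```

play_rows --steps '[{"claw":255,"dp":[0,0,0],"angular":[0,-5,0]},{"claw":255,"dp":[0,0,0],"angular":[0,-5,0]},{"claw":255,"dp":[0,0,0],"angular":[0,-4,0]},{"claw":255,"dp":[0,0,0],"angular":[0,0,0]},{"claw":255,"dp":[0,0,0],"angular":[0,0,0]},{"claw":255,"dp":[0,0,0],"angular":[0,0,0]},{"claw":255,"dp":[0,0,0],"angular":[0,0,0]},{"claw":255,"dp":[0,0,0],"angular":[0,0,0]}]'

```text
clock: 47.78
tcp_pos: [0.5215, 0.2763, 0.1702]
orientation: [0.046, 0.917, 0.38, -0.112]
wrist_force: [-0.1, -0.1, -2.7]
finger_gap: 0.0578
```

```bash
cat > held.py <<'E'
from h import *
def held():
    p,d,c,E=cam("wrist"); M=T(); save("held",p)
    P=pts(d,c,E); L=(P-M[:3,3])@M[:3,:3]*1000
    m=(abs(L[...,0])<110)&(abs(L[...,1])<120)&(L[...,2]>-30)&(L[...,2]<60)&(p[...,1]<70)&(p[...,0]>p[...,1]*2.)&(d>0)
    A=np.c_[L[m][:,:2],np.ones(m.sum())]; y=L[m][:,2]
    r=np.ones(len(y),bool)
    for _ in range(5):
        co=np.linalg.lstsq(A[r],y[r],rcond=None)[0]; r=abs(A@co-y)<3
    n=np.array([co[0],co[1],-1]); n/=np.linalg.norm(n); W=M[:3,:3]@n
    print("panel in tool: z=%.4f x+%.4f y+%.1f"%tuple(co),r.sum(),m.sum(),"normal world",W.round(3)); q=L[m][r]; print("ext",np.percentile(q,[1,99],0).round(1).tolist())
    Q=P[m][r]; (cx,cy),(a,b),ang=cv2.minAreaRect((Q[:,:2]*1000).astype(np.float32)); print("world rect",round(cx,1),round(cy,1),round(a,1),round(b,1),round(ang,1),"z",(Q[:,2].min()*1000).round(1),(Q[:,2].max()*1000).round(1))
held()
E
python3 held.py; python3 plan.py 560 250 200 45 8 -17
```

```text
panel in tool: z=-0.4028 x+-0.0159 y+12.3 67590 70676 normal world [-0.109 -0.09   0.99 ]
ext [[-58.2, -102.6, -18.0], [74.7, 101.3, 35.8]]
world rect 522.8 278.5 149.3 210.5 44.7 z 147.2 172.2
now [521.6 276.4 170.2] yaw 45.0 tz [-0.17  -0.168 -0.971] q [ 0.4   0.57  0.24  1.47 -0.09  2.76]
dp [ 5.00e-05  5.72e-03 -3.88e-03] ang [-0.01 -0.39 -0.  ] F [-0.3  0.5 -0.9] gap 0.0574 t 47.8333
```

```bash
cat > place.py <<'E'
# place.py X Y Z head n : put lid outer-face centre at XYZ(mm), short-axis heading deg, level
from plan import *
co=(-.4028,-.0159,12.3)
def offs():
    n=np.array([co[0],co[1],-1.]); n/=np.linalg.norm(n)      # outward normal, tool frame
    l=np.array([0,1,0.]); l-=n*(l@n); l/=np.linalg.norm(l)     # long axis
    s=np.cross(l,n)*-1                                        # short axis (tool x-ish)
    if s[0]<0: s=-s
    return n,l,s
if __name__=="__main__":
    a=[float(v) for v in sys.argv[1:]]
    n,l,s=offs(); B=np.c_[s,np.cross(n,s),n]                   # lid frame in tool
    h=np.radians(a[3]+.3); W=np.array([[np.cos(h),-np.sin(h),0],[np.sin(h),np.cos(h),0],[0,0,1.]])
    Rg=R.from_matrix(W@B.T); ct=np.array([CX,CY,co[0]*CX+co[1]*CY+co[2]])/1000 if 0 else np.array([2.0,2.0,co[0]*2+co[1]*2+co[2]])/1000
    pos=np.array(a[:3])/1000-Rg.as_matrix()@ct
    M=T(); dp,om=step(M,pos,Rg,int(a[4])); s_=env.get_state()
    c=M[:3,3]+M[:3,:3]@ct; print("lid now",(c*1000).round(1),"n",(M[:3,:3]@n).round(3),"q",s_["joint_pos"].round(2)); print("dp",dp.round(5),"ang",om.round(2),"F",s_["wrist_force"].round(1),"gap",round(s_["finger_gap"],4),"t",round(s_["clock"],1))
E
python3 place.py 548 230 150 44.7 4
python3 - <<'E'
from h import *
from meas import rect
M=T(); 
# lid centre in tool from world rect centre
for n in("scene","side"):
    p,d,c,E=cam(n); P=pts(d,c,E); X,Y,Z=P[...,0],P[...,1],P[...,2]
    m=(X>.5)&(X<.76)&(Y>-.35)&(Y<-.04)&(Z>.037)&(Z<.0425)
    k,l,s,_=cv2.connectedComponentsWithStats(m.astype(np.uint8),connectivity=8)
    for i in range(1,k):
        if s[i,4]>60: print(n,rect(P[l==i]),s[i,4])
    m=(X>.5)&(X<.76)&(Y>-.35)&(Y<-.04)&(Z>.027)&(Z<.0425); q=P[m]
    print(n,"all",rect(q))
w=np.array([522.8,278.5,160.])/1000; print("ct",(M[:3,:3].T@(w-M[:3,3])*1000).round(1))
E
```

```text
lid now [522.4 274.4 158.6] n [-0.109 -0.09   0.99 ] q [ 0.4   0.57  0.24  1.47 -0.09  2.76]
dp [-0.00218  0.01242  0.00288] ang [ 0.19 -2.02 -0.07] F [-0.3  0.5 -0.9] gap 0.0574 t 47.8
scene [ 625.4 -193.7  267.6  179.9   80.9] 1648
scene all [ 625.5 -193.8  267.6  180.3   81. ]
side [ 626.6 -191.6  269.9  180.8   81.1] 505
side all [ 627.8 -192.2  276.3  183.2   80.7]
ct [ 4.7 -0.6  9.3]
```

```bash
sed -i 's/ct=np.array.*$/ct=np.array([4.7,-0.6,co[0]*4.7-co[1]*.6+co[2]])\/1000/' place.py; python3 place.py 565 50 200 18 8
```

```text
lid now [522.8 278.4 158.8] n [-0.109 -0.089  0.99 ] q [ 0.4   0.57  0.24  1.47 -0.09  2.76]
dp [-0.01235  0.02685 -0.00191] ang [ 1.12 -0.96  3.14] F [-0.7  0.5 -1.8] gap 0.0576 t 47.9
```

play_rows --steps '[{"claw":255,"dp":[-0.0124,0.0268,-0.0019],"angular":[1.12,-0.96,3.14]},{"claw":255,"dp":[-0.0124,0.0268,-0.0019],"angular":[1.12,-0.96,3.14]},{"claw":255,"dp":[-0.0124,0.0268,-0.0019],"angular":[1.12,-0.96,3.14]},{"claw":255,"dp":[-0.0124,0.0268,-0.0019],"angular":[1.12,-0.96,3.14]},{"claw":255,"dp":[-0.0124,0.0268,-0.0019],"angular":[1.12,-0.96,3.14]},{"claw":255,"dp":[-0.0124,0.0268,-0.0019],"angular":[1.12,-0.96,3.14]},{"claw":255,"dp":[-0.0124,0.0268,-0.0019],"angular":[1.12,-0.96,3.14]},{"claw":255,"dp":[-0.0124,0.0268,-0.0019],"angular":[1.12,-0.96,3.14]}]'

```text
clock: 48.6
tcp_pos: [0.5648, 0.0481, 0.211]
orientation: [0.023, 0.969, 0.156, -0.189]
wrist_force: [-0.5, -0.1, -3.4]
finger_gap: 0.0577
```

```bash
python3 place.py 625.8 -193 150 -9.05 10
```

```text
lid now [565.   49.  199.6] n [0. 0. 1.] q [-0.    0.64  0.41  1.72 -0.1   2.84]
dp [0.00495 0.02498 0.00296] ang [1.01 0.04 2.5 ] F [-0.5 -0.1 -3.4] gap 0.0577 t 48.6
```

play_rows --steps '[{"claw":255,"dp":[0.0049,0.025,0.003],"angular":[1.01,0.04,2.5]},{"claw":255,"dp":[0.0049,0.025,0.003],"angular":[1.01,0.04,2.5]},{"claw":255,"dp":[0.0049,0.025,0.003],"angular":[1.01,0.04,2.5]},{"claw":255,"dp":[0.0049,0.025,0.003],"angular":[1.01,0.04,2.5]},{"claw":255,"dp":[0.0049,0.025,0.003],"angular":[1.01,0.04,2.5]},{"claw":255,"dp":[0.0049,0.025,0.003],"angular":[1.01,0.04,2.5]},{"claw":255,"dp":[0.0049,0.025,0.003],"angular":[1.01,0.04,2.5]},{"claw":255,"dp":[0.0049,0.025,0.003],"angular":[1.01,0.04,2.5]}]'

```text
clock: 49.27
tcp_pos: [0.6225, -0.1434, 0.1706]
orientation: [-0.013, 0.981, -0.027, -0.19]
wrist_force: [0.6, 0.4, -2.2]
finger_gap: 0.0574
```

play_rows --steps '[{"claw":255,"dp":[0.0049,0.025,0.003],"angular":[1.01,0.04,2.5]},{"claw":255,"dp":[0.0049,0.025,0.003],"angular":[1.01,0.04,2.5]},{"claw":255,"dp":[0,0,0],"angular":[0,0,0]},{"claw":255,"dp":[0,0,0],"angular":[0,0,0]},{"claw":255,"dp":[0,0,0],"angular":[0,0,0]},{"claw":255,"dp":[0,0,0],"angular":[0,0,0]},{"claw":255,"dp":[0,0,0],"angular":[0,0,0]},{"claw":255,"dp":[0,0,0],"angular":[0,0,0]}]'

```text
clock: 49.93
tcp_pos: [0.6253, -0.1911, 0.1611]
orientation: [-0.021, 0.979, -0.071, -0.19]
wrist_force: [0.0, -0.5, -2.5]
finger_gap: 0.0574
```

```bash
python3 held.py; python3 place.py 625.8 -193 80 -9.05 4
```

```text
panel in tool: z=-0.4035 x+-0.0175 y+12.4 59963 63043 normal world [0.    0.001 1.   ]
ext [[-59.1, -100.0, -18.0], [74.4, 102.2, 36.4]]
world rect 625.3 -191.7 210.0 151.1 81.5 z 146.6 151.6
lid now [ 625.8 -190.5  149.6] n [ 0.001 -0.     1.   ] q [-0.39  0.87  0.73  1.8  -0.07  2.92]
dp [0.00659 0.00087 0.0161 ] ang [0.02 0.01 0.05] F [-0.3  0.4 -1.8] gap 0.0577 t 50.0
```

```bash
python3 place.py 626.3 -191.9 65 -9.6 6
```

```text
lid now [ 625.8 -190.5  149.6] n [ 0.001 -0.     1.   ] q [-0.39  0.87  0.73  1.8  -0.07  2.92]
dp [0.00538 0.00042 0.01303] ang [0.05 0.01 0.12] F [-0.3  0.4 -1.8] gap 0.0577 t 50.0
```

play_rows --steps '[{"claw":255,"dp":[0.0054,0.0004,0.013],"angular":[0.05,0,0.12]},{"claw":255,"dp":[0.0054,0.0004,0.013],"angular":[0.05,0,0.12]},{"claw":255,"dp":[0.0054,0.0004,0.013],"angular":[0.05,0,0.12]},{"claw":255,"dp":[0.0054,0.0004,0.013],"angular":[0.05,0,0.12]},{"claw":255,"dp":[0.0054,0.0004,0.013],"angular":[0.05,0,0.12]},{"claw":255,"dp":[0.0054,0.0004,0.013],"angular":[0.05,0,0.12]},{"claw":255,"dp":[0,0,0],"angular":[0,0,0]},{"claw":255,"dp":[0,0,0],"angular":[0,0,0]}]'

```text
clock: 50.65
tcp_pos: [0.625, -0.1928, 0.0756]
orientation: [-0.023, 0.978, -0.079, -0.191]
wrist_force: [-0.3, -0.7, -2.0]
finger_gap: 0.0574
```

```bash
python3 held.py; python3 place.py 626.3 -191.9 42 -9.6 4
python3 - <<'E'
from h import *
from meas import rect
p,d,c,E=cam("wrist"); P=pts(d,c,E); X,Y,Z=P[...,0],P[...,1],P[...,2]
m=(X>.5)&(X<.76)&(Y>-.35)&(Y<-.04)&(Z>.036)&(Z<.044); print("rim wrist",rect(P[m]),m.sum(), "x",np.percentile(X[m],[1,99]),"y",np.percentile(Y[m],[1,99])); save("w20",p)
m=(Z>.05)&(Z<.0585)&(X>.55)&(p[...,1]>90)
k,l,s,_=cv2.connectedComponentsWithStats(m.astype(np.uint8))
for i in range(1,k):
    if s[i,4]>150: print("tb?",rect(P[l==i]),s[i])
E
```

```text
panel in tool: z=-0.4016 x+-0.0171 y+13.6 62517 65671 normal world [0.003 0.    1.   ]
ext [[-59.1, -97.2, -16.6], [74.3, 101.9, 37.4]]
world rect 624.7 -192.8 210.7 152.1 80.2 z 60.9 66.1
lid now [ 626.1 -192.4   65.2] n [ 0.002 -0.001  1.   ] q [-0.39  0.9   0.57  1.62 -0.07  2.93]
dp [ 2.19e-03 -5.00e-05  5.36e-03] ang [-0.01  0.03 -0.01] F [ 0.7 -0.1 -2.1] gap 0.0574 t 50.7
rim wrist [ 625.7 -193.8  267.4  178.6   80.8] 15898 x [0.54153708 0.72817393] y [-0.31288849 -0.05564387]
tb? [645.8 -74.2  69.8  14.4  -9.9] [   0  169   73   97 2202]
tb? [ 606.8 -312.5   70.3   14.6   -3.7] [ 446  171   66   99 2173]
```

```bash
python3 place.py 627.2 -193.4 43 -9.1 5
```

```text
lid now [ 626.5 -192.7   65.7] n [ 0.001 -0.     1.   ] q [-0.39  0.9   0.58  1.62 -0.07  2.93]
dp [0.00184 0.00019 0.00415] ang [-0.04  0.01 -0.1 ] F [-0.3  0.1 -3.1] gap 0.0573 t 50.8
```

play_rows --steps '[{"claw":255,"dp":[0.0018,0.0002,0.0042],"angular":[-0.04,0,-0.1]},{"claw":255,"dp":[0.0018,0.0002,0.0042],"angular":[-0.04,0,-0.1]},{"claw":255,"dp":[0.0018,0.0002,0.0042],"angular":[-0.04,0,-0.1]},{"claw":255,"dp":[0.0018,0.0002,0.0042],"angular":[-0.04,0,-0.1]},{"claw":255,"dp":[0.0018,0.0002,0.0042],"angular":[-0.04,0,-0.1]},{"claw":255,"dp":[0,0,0],"angular":[0,0,0]},{"claw":255,"dp":[0,0,0],"angular":[0,0,0]},{"claw":255,"dp":[0,0,0],"angular":[0,0,0]}]'

```text
clock: 51.42
tcp_pos: [0.6258, -0.1942, 0.0529]
orientation: [-0.022, 0.979, -0.074, -0.19]
wrist_force: [0.4, 0.0, -2.8]
finger_gap: 0.0574
```

```bash
python3 held.py; python3 place.py 627.2 -193.4 41 -9.1 1
```

```text
panel in tool: z=-0.4035 x+-0.0178 y+12.6 58395 61826 normal world [0.002 0.001 1.   ]
ext [[-59.5, -101.9, -17.9], [74.4, 102.8, 36.7]]
world rect 623.6 -195.0 212.6 155.1 81.0 z 38.3 43.2
lid now [ 626.4 -193.6   41.5] n [ 0.002 -0.001  1.   ] q [-0.39  0.91  0.54  1.58 -0.07  2.92]
dp [ 0.00092 -0.00029  0.00018] ang [-0.04  0.11 -0.05] F [-0.1 -0.6 -2. ] gap 0.0571 t 51.5
```

play_rows --steps '[{"claw":255,"dp":[0.0006,0,0.0013],"angular":[0,0,0]},{"claw":255,"dp":[0,0,0],"angular":[0,0,0]},{"claw":70,"dp":[0,0,0],"angular":[0,0,0]},{"claw":40,"dp":[0,0,0],"angular":[0,0,0]},{"claw":0,"dp":[0,0,0],"angular":[0,0,0]},{"claw":0,"dp":[0,0,0],"angular":[0,0,0]},{"claw":0,"dp":[0,0,0],"angular":[0,0,0]},{"claw":0,"dp":[0,0,0],"angular":[0,0,0]}]' --force 40

```text
clock: 52.13
tcp_pos: [0.626, -0.1943, 0.0517]
orientation: [-0.022, 0.979, -0.074, -0.19]
wrist_force: [-0.2, 0.7, -0.0]
finger_gap: 0.0855
```

play_rows --steps '[{"claw":0,"dp":[0,0,-0.015],"angular":[0,0,0]},{"claw":0,"dp":[0,0,-0.025],"angular":[0,0,0]},{"claw":0,"dp":[0,0,-0.03],"angular":[0,0,0]},{"claw":60,"dp":[-0.015,0,-0.03],"angular":[0,5.5,0]},{"claw":150,"dp":[-0.015,0,0],"angular":[0,5.5,0]},{"claw":255,"dp":[-0.015,0,0],"angular":[0,5.5,0]},{"claw":255,"dp":[-0.015,0,0],"angular":[0,5.5,0]},{"claw":255,"dp":[0,0,0],"angular":[0,0,0]}]'

```text
clock: 52.8
tcp_pos: [0.5969, -0.1882, 0.1538]
orientation: [-0.011, 0.997, -0.077, -0.018]
wrist_force: [-1.6, 1.8, -2.5]
finger_gap: 0.0254
```

```bash
cat > chk.py <<'E'
from h import *
from meas import rect
for n in("scene","side","wrist"):
    p,d,c,E=cam(n); P=pts(d,c,E); X,Y,Z=P[...,0],P[...,1],P[...,2]
    if n=="wrist": save("chk",p)
    r=p[...,0].astype(int); g=p[...,1].astype(int)
    b=(X>.5)&(X<.76)&(Y>-.35)&(Y<-.04)
    m=b&(Z>.028)&(Z<.05)&(r>2.6*g)&(r>60); k,l,s,_=cv2.connectedComponentsWithStats(m.astype(np.uint8))
    if k>1:
        i=1+s[1:,4].argmax(); q=P[l==i]; A=np.c_[q[:,:2]-q[:,:2].mean(0),np.ones(len(q))]; co=np.linalg.lstsq(A,q[:,2],rcond=None)[0]
        print(n,"lid",rect(q),"z",(co[2]*1000).round(1),"tilt mrad",(co[:2]*1000).round(1),s[i,4])
    m=b&(Z>.037)&(Z<.0425); print(n,"rim",rect(P[m]))
    m=b&(Z>.0505)&(Z<.059); k,l,s,_=cv2.connectedComponentsWithStats(m.astype(np.uint8))
    for i in range(1,k):
        if s[i,4]>30: print("  hi",rect(P[l==i]),s[i,4])
E
python3 chk.py; python3 plan.py 625 -193 110 170.9 8
```

```text
scene lid [ 627.2 -194.8  184.   118.2   81.1] z 40.1 tilt mrad [ 0.5 -1.5] 2338
scene rim [ 625.3 -194.5  268.2  179.5   81.1]
  hi [ 606.1 -312.2   69.3   15.3   -1.4] 150
  hi [644.7 -74.4  69.1  14.9  -9. ] 168
side lid [ 630.  -194.   177.5  109.8   83.9] z 40.1 tilt mrad [4.5 2.3] 529
side rim [ 627.1 -192.   271.3  180.4   81.1]
  hi [ 609.5 -309.1   69.2   18.3   -7.3] 48
  hi [644.8 -70.6  67.6  17.1  -6.2] 66
wrist lid [ 625.8 -194.6  183.9  119.7   80.9] z 40.9 tilt mrad [-1.7 -1.2] 24717
wrist rim [ 625.3 -193.2  267.6  178.7   80.8]
  hi [644.5 -74.7  70.4  14.4  -9. ] 1581
  hi [ 606.6 -312.3   69.2   14.2   -2.4] 1638
  hi [ 639.  -196.8   57.7    0.8   80.9] 167
now [ 609.  -193.4  159.6] yaw -8.9 tz [-0.021  0.019 -1.   ] q [-0.44  0.49  0.11  1.22  0.01  2.86]
dp [0.00117 0.00307 0.00614] ang [ -0.27  -0.17 -22.47] F [0.6 0.3 0.6] gap 0.0024 t 52.95
```

The lid is seated: face at z≈40, tilt under 5 mrad, heading matching the rim. Before turning the buttons I'll check for obstacles around the approach points.

```bash
python3 - <<'E'
import numpy as np
for n in("scene","side"):
    P=np.load("P_"+n+".npy")*1000
    for c in((627,-346),(624,-41)):
        m=(P[...,2]>45)&(P[...,2]<300)&(np.hypot(P[...,0]-c[0],P[...,1]-c[1])<110)&~((np.hypot(P[...,0]-606.6,P[...,1]+312)<40)|(np.hypot(P[...,0]-644.6,P[...,1]+74)<40))
        q=P[m]; dd=np.hypot(q[:,0]-c[0],q[:,1]-c[1]) if len(q) else [999]; print(n,c,m.sum(),"closest",np.min(dd), q[np.argmin(dd)].round(0) if len(q) else "")
E
python3 - <<'E'
import numpy as np
ex=np.array([.9875,-.1575]);ey=np.array([.1575,.9875])
for nm,p,sg in(("R",(606.6,-312.3),1),("L",(644.6,-74.5),-1)):
    for a in((26,-32),(26,-13),(31.8,6.4),(26,19),(16.5,27)): print(nm,(np.array(p)+sg*(a[0]*ex+a[1]*ey)).round(1))
E
python3 plan.py 627.2 -348 110 -9.05 6
```

```text
scene (627, -346) 0 closest 999 
scene (624, -41) 0 closest 999 
side (627, -346) 0 closest 999 
side (624, -41) 1 closest 80.59997912355183 [701. -66.  46.]
R [ 627.2 -348. ]
R [ 630.2 -329.2]
R [ 639. -311.]
R [ 635.3 -297.6]
R [ 627.1 -288.2]
L [624.  -38.8]
L [621.  -57.6]
L [612.2 -75.8]
L [615.9 -89.2]
L [624.1 -98.6]
now [ 609.  -193.4  159.6] yaw -8.9 tz [-0.021  0.019 -1.   ] q [-0.44  0.49  0.11  1.22  0.01  2.86]
dp [0.00712 0.02505 0.00794] ang [-0.14  0.23  0.03] F [0.6 0.3 0.6] gap 0.0024 t 52.95
```

play_rows --steps '[{"claw":255,"dp":[0.0071,0.025,0.0079],"angular":[-0.14,0.23,0]},{"claw":255,"dp":[0.0071,0.025,0.0079],"angular":[-0.14,0.23,0]},{"claw":255,"dp":[0.0071,0.025,0.0079],"angular":[-0.14,0.23,0]},{"claw":255,"dp":[0.0071,0.025,0.0079],"angular":[-0.14,0.23,0]},{"claw":255,"dp":[0.0071,0.025,0.0079],"angular":[-0.14,0.23,0]},{"claw":255,"dp":[0.0071,0.025,0.0079],"angular":[-0.14,0.23,0]},{"claw":255,"dp":[0,0,0],"angular":[0,0,0]},{"claw":255,"dp":[0,0,0],"angular":[0,0,0]}]'

```text
clock: 53.62
tcp_pos: [0.6298, -0.3504, 0.1083]
orientation: [-0.0, 0.997, -0.078, 0.0]
wrist_force: [-0.1, 0.7, 0.9]
finger_gap: -0.0001
```

```bash
python3 plan.py 627.2 -348 54 -9.05 3
```

```text
now [ 629.8 -350.4  108.3] yaw -9.0 tz [ 0.001  0.    -1.   ] q [-0.62  0.66  0.27  1.18  0.    2.68]
dp [-0.00098 -0.00066  0.0181 ] ang [-0.01 -0.01  0.02] F [-0.1  0.7  0.9] gap -0.0001 t 53.6167
```

play_rows --steps '[{"claw":255,"dp":[-0.001,-0.0006,0.0181],"angular":[0,0,0]},{"claw":255,"dp":[-0.001,-0.0006,0.0181],"angular":[0,0,0]},{"claw":255,"dp":[-0.001,-0.0006,0.0181],"angular":[0,0,0]},{"claw":255,"dp":[0,0,0],"angular":[0,0,0]},{"claw":255,"dp":[0,-0.0095,0],"angular":[0,0,0]},{"claw":255,"dp":[0,-0.0095,0],"angular":[0,0,0]},{"claw":255,"dp":[0.0019,-0.0065,0],"angular":[0,0,0]},{"claw":255,"dp":[0.0019,-0.0065,0],"angular":[0,0,0]}]'

```text
clock: 54.28
tcp_pos: [0.6357, -0.3147, 0.0569]
orientation: [0.001, 0.997, -0.077, 0.001]
wrist_force: [-0.9, -3.2, -0.4]
finger_gap: -0.0004
```

play_rows --steps '[{"claw":255,"dp":[0.0019,-0.0065,0],"angular":[0,0,0]},{"claw":255,"dp":[-0.0029,-0.0063,0],"angular":[0,0,0]},{"claw":255,"dp":[-0.0029,-0.0063,0],"angular":[0,0,0]},{"claw":255,"dp":[-0.0048,-0.004,0],"angular":[0,0,0]},{"claw":255,"dp":[-0.0048,-0.004,0],"angular":[0,0,0]},{"claw":255,"dp":[0,0,0],"angular":[0,0,0]},{"claw":255,"dp":[0,0,0],"angular":[0,0,0]},{"claw":255,"dp":[0,0,0],"angular":[0,0,0]}]'

```text
clock: 54.95
tcp_pos: [0.6291, -0.2874, 0.0562]
orientation: [0.001, 0.997, -0.077, 0.005]
wrist_force: [11.4, -6.0, -4.7]
finger_gap: -0.0001
```

```bash
python3 plan.py 627.1 -288.2 54 -9.05 2; python3 chk.py | grep -A3 -E "scene rim"
```

```text
now [ 629.1 -287.4   56.2] yaw -8.9 tz [ 0.009 -0.003 -1.   ] q [-0.55  0.63  0.08  1.02  0.    2.75]
dp [-0.00094  0.00054  0.00112] ang [ 0.05 -0.28  0.1 ] F [11.4 -6.  -4.7] gap -0.0001 t 54.95
scene rim [ 625.2 -193.8  267.7  179.9   80.9]
  hi [645.3 -74.1  70.1  14.9  -9.5] 172
side lid [ 627.4 -193.7  176.7  112.3   80.9] z 40.1 tilt mrad [0.2 1. ] 645
side rim [ 627.  -192.4  271.1  182.9   80.7]
```

play_rows --steps '[{"claw":255,"dp":[0.012,0,0],"angular":[0,0,0]},{"claw":255,"dp":[0,0,-0.03],"angular":[0,0,0]},{"claw":255,"dp":[0,0,-0.03],"angular":[0,0,0]},{"claw":255,"dp":[-0.007,-0.0305,0],"angular":[0,0,-6.9]},{"claw":255,"dp":[0,0,0],"angular":[0,0,-6.9]},{"claw":255,"dp":[0,0,0],"angular":[0,0,-6.9]},{"claw":255,"dp":[0,0,0],"angular":[0,0,-6.9]},{"claw":255,"dp":[0,0,0],"angular":[0,0,-6.9]}]'

```text
clock: 55.77
tcp_pos: [0.6336, -0.2548, 0.1147]
orientation: [-0.001, 0.974, 0.225, -0.0]
wrist_force: [-0.2, 0.5, -0.3]
finger_gap: -0.0002
```

play_rows --steps '[{"claw":255,"dp":[0,0,0],"angular":[0,0,-6.9]},{"claw":255,"dp":[0,0,0],"angular":[0,0,-6.9]},{"claw":255,"dp":[0,0,0],"angular":[0,0,-6.9]},{"claw":255,"dp":[0,0,0],"angular":[0,0,-6.9]},{"claw":255,"dp":[0,0,0],"angular":[0,0,-6.9]},{"claw":255,"dp":[0,0,0],"angular":[0,0,-6.9]},{"claw":255,"dp":[0,0,0],"angular":[0,0,-6.9]},{"claw":255,"dp":[0,0,0],"angular":[0,0,-6.9]}]'

```text
clock: 56.43
tcp_pos: [0.6335, -0.2551, 0.1145]
orientation: [-0.001, 0.759, 0.651, 0.0]
wrist_force: [0.1, 0.6, 0.4]
finger_gap: -0.0001
```

```bash
python3 plan.py 624 -36.8 110 81 7
```

```text
now [ 633.5 -255.1  114.5] yaw 81.2 tz [-0.001  0.003 -1.   ] q [-0.5   0.58  0.15  1.14  0.    1.22]
dp [ 0.0306  -0.00617  0.00069] ang [-0.02 -0.02  0.03] F [0.1 0.6 0.4] gap -0.0001 t 56.4333
```

play_rows --steps '[{"claw":255,"dp":[0.0306,-0.0062,0.0007],"angular":[0,0,0]},{"claw":255,"dp":[0.0306,-0.0062,0.0007],"angular":[0,0,0]},{"claw":255,"dp":[0.0306,-0.0062,0.0007],"angular":[0,0,0]},{"claw":255,"dp":[0.0306,-0.0062,0.0007],"angular":[0,0,0]},{"claw":255,"dp":[0.0306,-0.0062,0.0007],"angular":[0,0,0]},{"claw":255,"dp":[0.0306,-0.0062,0.0007],"angular":[0,0,0]},{"claw":255,"dp":[0.0306,-0.0062,0.0007],"angular":[0,0,0]},{"claw":255,"dp":[0,0,0],"angular":[0,0,0]}]'

```text
clock: 57.1
tcp_pos: [0.6235, -0.0317, 0.1098]
orientation: [-0.003, 0.759, 0.651, 0.0]
wrist_force: [-0.4, -0.7, -0.4]
finger_gap: 0.0001
```

```bash
python3 plan.py 624.2 -36.8 54 81 3; python3 chk.py | grep -A3 -E "scene rim"
```

```text
now [623.5 -31.7 109.8] yaw 81.2 tz [-0.003  0.004 -1.   ] q [-0.18  0.47 -0.04  1.06  0.    1.54]
dp [-0.00169  0.00054  0.01859] ang [-0.07 -0.07  0.06] F [-0.4 -0.7 -0.4] gap 0.0001 t 57.1
scene rim [ 625.2 -194.5  267.8  179.7   80.9]
  hi [ 607.2 -312.4   69.8   13.9   81.7] 144
  hi [ 637.  -192.3   62.7   22.7  -75.8] 47
  hi [652.7 -75.8  55.   14.4  -9.9] 136
```

play_rows --steps '[{"claw":255,"dp":[-0.0017,0.0005,0.0186],"angular":[0,0,0]},{"claw":255,"dp":[-0.0017,0.0005,0.0186],"angular":[0,0,0]},{"claw":255,"dp":[-0.0017,0.0005,0.0186],"angular":[0,0,0]},{"claw":255,"dp":[0,0,0],"angular":[0,0,0]},{"claw":255,"dp":[-0.0095,0,0],"angular":[0,0,0]},{"claw":255,"dp":[-0.0095,0,0],"angular":[0,0,0]},{"claw":255,"dp":[-0.007,-0.002,0],"angular":[0,0,0]},{"claw":255,"dp":[-0.007,-0.002,0],"angular":[0,0,0]}]'

```text
clock: 57.92
tcp_pos: [0.6183, -0.0763, 0.0558]
orientation: [0.001, 0.761, 0.648, 0.001]
wrist_force: [2.4, 4.1, 3.2]
finger_gap: -0.0003
```

play_rows --steps '[{"claw":255,"dp":[-0.007,-0.002,0],"angular":[0,0,0]},{"claw":255,"dp":[-0.0065,0.003,0],"angular":[0,0,0]},{"claw":255,"dp":[-0.0065,0.003,0],"angular":[0,0,0]},{"claw":255,"dp":[-0.004,0.006,0],"angular":[0,0,0]},{"claw":255,"dp":[-0.004,0.006,0],"angular":[0,0,0]},{"claw":255,"dp":[0,0,0],"angular":[0,0,0]},{"claw":255,"dp":[0,0,0],"angular":[0,0,0]},{"claw":255,"dp":[0,0,0],"angular":[0,0,0]}]'

```text
clock: 58.58
tcp_pos: [0.6275, -0.1045, 0.056]
orientation: [-0.001, 0.761, 0.649, 0.0]
wrist_force: [-6.2, 7.4, 12.6]
finger_gap: 0.0002
```

```bash
python3 plan.py 627 -99.4 54 81 3
```

```text
now [ 627.5 -104.5   56. ] yaw 80.9 tz [-0.002  0.003 -1.   ] q [-0.29  0.54 -0.08  0.96  0.    1.44]
dp [ 0.00165 -0.00044  0.00066] ang [-0.04 -0.04 -0.04] F [-6.2  7.4 12.6] gap 0.0002 t 58.5833
```

play_rows --steps '[{"claw":255,"dp":[0,-0.012,0],"angular":[0,0,0]},{"claw":255,"dp":[0,0,-0.03],"angular":[0,0,0]},{"claw":255,"dp":[0,0,-0.04],"angular":[0,0,0]},{"claw":255,"dp":[0,-0.03,-0.04],"angular":[0,0,0]},{"claw":255,"dp":[0,-0.04,-0.02],"angular":[0,0,0]},{"claw":255,"dp":[0,-0.02,0],"angular":[0,0,0]},{"claw":255,"dp":[0,0,0],"angular":[0,0,0]},{"claw":255,"dp":[0,0,0],"angular":[0,0,0]}]'

```text
clock: 59.25
tcp_pos: [0.5354, -0.0914, 0.1773]
orientation: [0.001, 0.762, 0.648, 0.0]
wrist_force: [0.7, 0.1, -0.1]
finger_gap: -0.0007
```

```bash
python3 chk.py
python3 - <<'E'
from h import *
p,d,c,E=cam("scene"); save("fin",p)
E
```

```text
scene lid [ 627.1 -194.7  183.2  119.    81.3] z 40.1 tilt mrad [ 1.6 -0.9] 2810
scene rim [ 625.3 -194.3  268.1  180.3   80.8]
  hi [ 607.1 -313.4   69.7   15.5   81.7] 143
  hi [644.7 -74.6  69.9  14.7  75. ] 172
side lid [ 626.6 -194.2  173.7  111.9   80.4] z 39.9 tilt mrad [0.3 0.7] 599
side rim [ 627.2 -191.7  270.5  181.8   80.9]
  hi [645.3 -71.7  66.   16.3  72.2] 59
wrist lid [ 627.9 -183.6  159.7  120.4   80.7] z 40.9 tilt mrad [-1.7 -0.9] 11856
wrist rim [ 628.  -179.2  237.2  179.1   80.7]
  hi [644.1 -73.7  69.6  14.2  74.7] 1426
  hi [ 617.8 -182.5   54.2   22.    53.3] 262
```

View pics/fin.png

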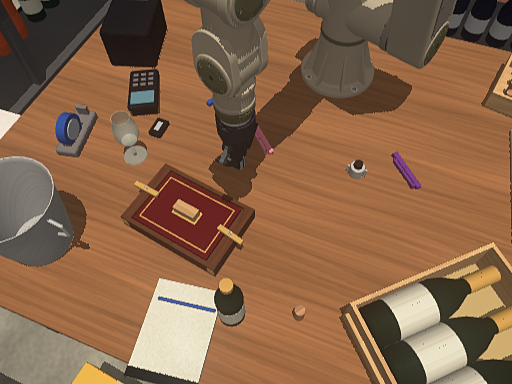

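The lid is closed with the pull on top, the right button is across, the left is at about 84° and short of its stop. I'll push the left one the rest of the way.

```bash
python3 plan.py 617 -97.5 100 81 4
```

```text
now [536.4 -91.  175.7] yaw 80.8 tz [-0.  0. -1.] q [-0.32  0.28 -0.16  1.13  0.    1.42]
dp [0.00158 0.02015 0.01892] ang [-0.   -0.   -0.05] F [ 0.   0.1 -0.3] gap 0.0001 t 59.45
```

play_rows --steps '[{"claw":255,"dp":[0.0016,0.0201,0.0189],"angular":[0,0,0]},{"claw":255,"dp":[0.0016,0.0201,0.0189],"angular":[0,0,0]},{"claw":255,"dp":[0.0016,0.0201,0.0189],"angular":[0,0,0]},{"claw":255,"dp":[0.0016,0.0201,0.0189],"angular":[0,0,0]},{"claw":255,"dp":[0,0,0.015],"angular":[0,0,0]},{"claw":255,"dp":[0,0,0.015],"angular":[0,0,0]},{"claw":255,"dp":[0,0,0.015],"angular":[0,0,0]},{"claw":255,"dp":[0,0,0],"angular":[0,0,0]}]'

```text
clock: 60.12
tcp_pos: [0.6143, -0.0964, 0.051]
orientation: [-0.003, 0.761, 0.648, -0.002]
wrist_force: [-0.8, -1.0, 0.1]
finger_gap: -0.0
```

play_rows --steps '[{"claw":255,"dp":[0,0.0036,0],"angular":[0,0,0]},{"claw":255,"dp":[0,0.0036,0],"angular":[0,0,0]},{"claw":255,"dp":[0,0.003,0],"angular":[0,0,0]},{"claw":255,"dp":[0,0.002,0],"angular":[0,0,0]},{"claw":255,"dp":[0,0,0],"angular":[0,0,0]},{"claw":255,"dp":[0,0,0],"angular":[0,0,0]},{"claw":255,"dp":[0,0,0],"angular":[0,0,0]},{"claw":255,"dp":[0,0,0],"angular":[0,0,0]}]'

```text
clock: 60.78
tcp_pos: [0.6237, -0.0982, 0.0555]
orientation: [-0.003, 0.761, 0.648, -0.003]
wrist_force: [-12.8, 1.0, 2.6]
finger_gap: 0.0001
```

```bash
python3 plan.py 627 -99.4 54 81 3; python3 chk.py | grep hi
```

```text
now [623.7 -98.2  55.5] yaw 80.8 tz [-0.009  0.001 -1.   ] q [-0.28  0.53 -0.08  0.96 -0.    1.45]
dp [-0.00023  0.00114  0.00048] ang [-0.17 -0.   -0.06] F [-12.8   1.    2.6] gap 0.0001 t 60.7833
  hi [ 607.3 -312.5   69.6   14.    81. ] 145
  hi [ 637.1 -192.    62.1   23.   -76.4] 41
  hi [637.3 -73.3  69.2  30.7  79.5] 177
  hi [ 606.3 -309.1   71.5   14.6   82.3] 43
  hi [635.9 -73.1  69.   34.9  83.2] 67
  hi [643.  -73.1  68.7  18.   81.1] 3911
  hi [624.5 -87.3  13.2   1.4  -7.7] 166
  hi [614.1 -89.7   5.7   1.2  -9.5] 38
```

play_rows --steps '[{"claw":255,"dp":[0,-0.012,0],"angular":[0,0,0]},{"claw":255,"dp":[0,0,-0.03],"angular":[0,0,0]},{"claw":255,"dp":[0,0,-0.04],"angular":[0,0,0]},{"claw":255,"dp":[0,-0.03,-0.04],"angular":[0,0,0]},{"claw":255,"dp":[0,-0.04,-0.02],"angular":[0,0,0]},{"claw":255,"dp":[0,-0.02,0],"angular":[0,0,0]},{"claw":255,"dp":[0,0,0],"angular":[0,0,0]},{"claw":255,"dp":[0,0,0],"angular":[0,0,0]}]'

```text
clock: 61.6
tcp_pos: [0.5359, -0.0841, 0.18]
orientation: [0.002, 0.761, 0.648, 0.002]
wrist_force: [0.7, 0.0, 0.7]
finger_gap: -0.0002
```

```bash
python3 chk.py; python3 plan.py 500 -90 180 81 3
python3 - <<'E'
from h import *
p,d,c,E=cam("scene"); save("fin2",cv2.resize(p[90:340,90:290],None,fx=3,fy=2.4*1.0)[:600])
E
```

```text
scene lid [ 626.8 -194.9  182.7  120.6   80.8] z 40.0 tilt mrad [-0.8 -0.3] 2821
scene rim [ 625.3 -194.1  268.1  179.7   80.7]
  hi [ 607.4 -312.5   68.6   14.5   82.1] 145
  hi [ 637.8 -191.5   62.2   22.7  -75.3] 44
  hi [645.7 -74.1  70.   15.1  79.8] 169
side lid [ 627.8 -192.8  173.1  112.1   80.7] z 39.9 tilt mrad [-0.3  3.9] 584
side rim [ 628.4 -184.4  287.8  181.    81. ]
  hi [646.2 -73.5  68.4  15.3  82.5] 60
wrist lid [ 628.4 -181.1  154.   120.2   80.8] z 40.9 tilt mrad [-1.5 -1.2] 11079
wrist rim [ 628.4 -176.7  232.4  179.3   80.8]
  hi [644.1 -73.7  69.1  14.1  81. ] 1358
  hi [ 618.6 -179.8   49.4   20.7   51.5] 228
now [536.4 -84.2 178. ] yaw 80.8 tz [ 0.002  0.    -1.   ] q [-0.3   0.28 -0.16  1.14  0.    1.43]
dp [-0.00382 -0.01167 -0.00069] ang [ 0.03 -0.01 -0.05] F [ 0.3  0.2 -0.4] gap 0.0 t 61.75
```

View pics/fin2.png

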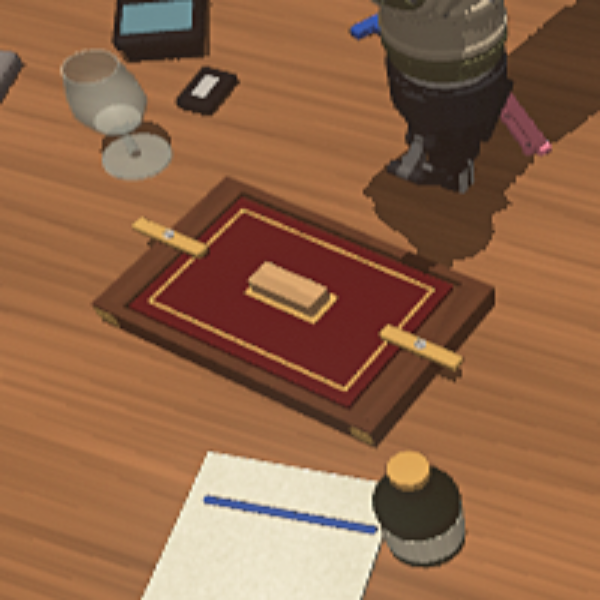

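The lid is flush with the pull on top, both turnbuttons sit straight across its edge, and the bottle and glass are standing. Handing in.

```bash
python3 -c "
from workcell import env
print(env.hand_in()); print(env.get_state()['clock'])"
```

```text
the job is handed in; nothing more can be done
None
the job is handed in; nothing more can be done
```

The kit is packed and handed in at about 62 s of robot time.

**What I did**
- I folded the black, brown and dark red corkscrews by squeezing them shut and laid each in its own cradle. The pink, purple and blue look-alikes were left alone.
- I parked both turnbuttons, pushed the lid to the crate and levered its near edge up there. I stood it leaning on the crate, regrasped it by its pull, turned it over and set it in the rebate.
- I then turned both turnbuttons across the lid's edge.

**Last checks**
- **Lid:** its top is about 40 mm above the counter, tilted less than 4 mrad, with its heading within about 0.3° of the case rim and the pull on top.
- **Turnbuttons:** the left read 90° in the wrist camera, with 89–92° in the other two views. The right read 90–91°, and the gripper had felt it press against its stop.
- **Bottle and glass:** both were standing in the last picture.
- **Screws:** all three were seen folded in their cradles before the lid went on. They could not be seen again afterwards.

**What did not go right first time**
- The first parking push left the left turnbutton at about 0.29 rad, so I pushed both again before fitting the lid.
- The first closing push left the left turnbutton at about 84°, so I pushed it again until it reached its stop.

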